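# Fetch the dosing cup from behind the sugar jar and tamper

### The arm

A 6-joint arm with a two-finger parallel gripper is mounted at the origin on a cart in front of the work surface, level with it; the furniture and walls round the work are solid. World frame = base frame: x ahead of the robot, y to its left, z up, the work surface at z = 0. Lengths are in m, angles in degrees, forces in N, time in s.
With the tool pointing down it reaches from about 0.4 to 0.825 m from the base axis. Payload 7 kg.
Tool frame: the origin (TCP) lies midway between the tips of the shut fingers; the grasp point (between the pads) lies 19 mm behind it (r.hold_point_z is the distance from the TCP to the grasp point, in m); y points along the fingers, z is the direction in which the jaws open and shut, and the axes are right-handed (so a half turn about y gives the same grasp; the last joint's range is limited). The gripper opens to 88 mm and grips with 3 to 60 N. Pads are 19 mm wide; open, the fingers measure 130 mm over their backs; the gripper's body (78 mm by 193 mm) begins 47 mm behind the grasp point.
Start: joints at [-49.039, 20.546, 0.682, 0, -70.136, -16.507], TCP at [0.279, -0.614, 0.227] pointing down, gripper open.
Joint ranges: [-176.03, 176.03], [-82.01, 121.73], [-58.28, 71.71], [-173.87, 95.51], [-174.79, -0.11], [-173.66, 173.66]. Speed limits (degrees/s): [136.94, 136.94, 172.46, 180, 180, 180].

### API

Orientations are given as [roll, pitch, yaw] about the fixed x, y, z axes, in that order (R = Rz(yaw) Ry(pitch) Rx(roll)).
In Python, from plant import r, imaging gives the robot as it stands.
- The arm moves only by the tool drive_tool, never from a script. Its argument "deltas" is a list of rows, each a list of 6 numbers: the shift along the world's x, y, z in cm, then the turn, a rotation vector about the world's x, y, z in rad. In form: [[tx, ty, tz, rx, ry, rz], ...]. A call has exactly 8 rows; each row is the pose to reach, as a shift and turn from the pose commanded when the call began; what a row does not reach only later rows make up. A row lasts 1/12 s, in which the tool goes at most 41.7 mm and 7.16 degrees, less where a joint would pass 70% of its speed; a pose out of reach is approached as far as the arm can. A call with a gripper value outside its range is refused whole. "claw" is the opening, from 0 (shut) to 1 (fully open), set as the call begins (left out, the last holds). The fingers move at their own pace and stop on an object; "squeeze" is the grip in N (left out, the last holds). Time passes only in rows, so rows that repeat a pose let the fingers close, or fill a call up. It gives the time, the measured TCP pose, the force and the opening at its end, in the units of the state.
- r.get_state(): the state, without advancing time (a new reading comes with each control period).
- imaging.capture(name): name is "side" or "top" or "wrist"; returns the picture (420x560x3 uint8, red, green, blue); there is no depth.
- imaging.get_calibration(name): a dict with "mtx" (3x3 intrinsics, pixels), "R" (3x3) and "t" (3): a world point X has camera coordinates R X + t; the wrist camera has in their place "T_tool_cam" (4x4, takes a point from camera to tool coordinates, whose origin is the TCP and whose axes are the tool frame's). Camera axes: x right, y down, z forward; pixel columns grow to the right and rows downward; lengths in m; the calibration is good to about 2 mm. A picture is of the moment at which its call begins: read the wrist's pose just before it. get_calibration takes no time and is no camera call.
- r.close_job(): hands the job in, once; it reports no verdict.
Trained networks look in the newest picture that a camera, given by its name, has taken for a name from the list of things; names that differ only in an ending like _2 or _b are one class to them, and where a whole thing is asked for, a point or a joint stands for the part that bears it (a point fixed in the world has none). Each returns a list of dicts, best first, with "score" (0 to 1); they miss things now and then, are a little off and sometimes report something else, mostly with a low value. They report only what shows in the picture. A call takes as long as a camera call. They do not tell look-alikes from the thing itself.
- imaging.search_frame(camera, label): "bbox" ([left, top, right, bottom] in pixels, round what is visible of it).
- imaging.outline_of(camera, label): "region" (420x560 bool, what is visible of it) and "bbox" ([left, top, right, bottom] in pixels, round what is visible of it).
- imaging.landmark_of(camera, label): "position" ([column, row] in pixels: a listed point, or the origin of a listed thing).
The state is a dict: "time_s": time; "joints": joint angles; "qd": joint speeds; "joint_torque": joint torques, N m; "tcp_pos": TCP position; "eef_rot": TCP orientation; "contact_force": force on the tool from outside, world axes, zero at the start; "moment": the same for the moment, N m; "gripper_width": finger opening in m.
Only numpy, scipy, OpenCV 4.12 (cv2) and the standard library are available. Lean on these libraries where they do the work, as an engineer would, in place of code of your own. Each camera call takes 0.05 s, during which the arm holds its last target.

### The job

The steel dosing cup at the back of the wooden tool bay is wanted on the scale. First stand the sugar jar and the tamper that are in its way both on the wooden board, without moving the cup; with both of them waiting on the board, stand the cup in the middle of the scale's weighing plate; then put the jar and the tamper each back upright to where it stood in the bay. Do not knock anything over, and leave the mug, shot glass, leveller and timer where they are.

Things in the scene. Friction and masses are not known exactly. Their poses are not given: they have to be found in the camera images.
- jar_mid (a point): White sugar jar with pale steel top, round, 134 mm tall, loose, 0.4 kg. The point is on its axis half-way up, 67 mm above its foot. Body 68 mm across up to 92 mm above the foot; the top part from 92 to 121 mm is 60 mm across and can be gripped. z is up. At the start it stands on one of the bay's two raised black seats (which one is by chance).
- tamper_mid (a point): Coffee tamper: steel disc foot 58 mm across, 22 mm high, with a turned brown wooden handle at most 38 mm across from 22 mm up to the top at 97 mm; loose, 0.5 kg. Grip the handle, best about 70 mm above the foot. The point is on its axis half-way up, 48.5 mm above its foot. z is up. At the start it stands on the other raised black seat.
- cup_mid (a point): Open steel dosing cup, round, 58 mm across, 50 mm tall, loose. The point is on its axis half-way up, 25 mm above its foot. z is up. At the start it stands on the thin base of the bay, behind and between the jar and the tamper, 7 mm in front of the upright back wall, so it is gripped across the bay (along the bay's y).
- bay: Fixed light-wood tool bay, 137 (x) by 200 mm (y). Origin on the worktop, mid-bay; +x to its back wall. Base 4 mm thick; back wall 39 mm high at x = 64 to 72 mm; side cheeks 16 mm high at y = +-97 mm; two black round seats, 76 mm across, tops 12 mm above the worktop, at (-20, +-50) mm, for jar and tamper; a flat black disc at (30, 0) marks the cup's place. Things stand within 5 mm of these centres.
- board: Fixed plain wooden board, the waiting place, 200 mm (its x) by 130 mm (its y), 12 mm thick, with a small dark dot in one corner. Origin: middle of its underside, on the worktop. Long axis is x.
- scale_top (a point): Fixed black flat coffee scale, 130 mm (x) by 104 mm (y). The point is the middle of the top face of its weighing plate (90 by 98 mm, 20 mm above the worktop), 15 mm from the middle of the scale, away from its display (display at -x). Board and scale stand left and right of the bay, which is which by chance.
- mug_mid (a point): Bystander: loose striped espresso cup with a handle, 60 mm across, 49 mm tall; the point is half-way up.
- shot_glass_mid (a point): Bystander: loose clear shot glass, 49 mm across, 62 mm tall; the point is half-way up on its axis.
- leveller_mid (a point): Bystander: loose coffee leveller, steel foot with black collar, 63 mm across, 36 mm tall; the point is half-way up on its axis.
- timer_mid (a point): Bystander: loose cream kitchen timer standing on its edge, 21 x 66 x 62 mm; the point is half-way up.
Mind the look-alikes: they are no part of the job. Leave any turquoise look-alike of the part that bears tamper_mid alone.

How it is judged:
By the outcome, as a careful person would: the job done as asked, in the order asked, and still so for the second after the job is handed in, with the robot touching nothing.
It also fails if it takes over 133 s, if anything falls off the work surface, if the arm or the gripper's body presses on something with over 40 N, if the wrist force passes 120 N, or if a joint passes its speed limit or range.

## Working session

There is one attempt and no reset: what is moved stays moved. The work goes in short steps, Python scripts to look and compute and a tool call to move; the robot and the scene stay as the last step left them, time stands still between calls to the robot, and variables do not carry over. Pictures are saved under pics/ and viewed, and the job is handed in when it is done.

Besides the shell and the picture viewer there is one more tool, called as a command line: name --pt "numbers of a row" for each row, then --argument value for the rest. drive_tool: Moves the arm, as the interface text tells. Its arguments: {"type":"object","properties":{"deltas":{"type":"array"},"claw":{"type":"number"},"squeeze":{"type":"number"}},"required":["deltas"]}

```bash
ls; mkdir -p pics; cat > h.py <<'E'
import numpy as np, cv2
from plant import r, imaging
def save(n,f,crop=None,s=1):
    im=imaging.capture(n)
    o=im if crop is None else im[crop[1]:crop[3],crop[0]:crop[2]]
    if s!=1:o=cv2.resize(o,None,fx=s,fy=s,interpolation=cv2.INTER_CUBIC)
    cv2.imwrite('pics/'+f,o[:,:,::-1]); return im
def ray(n,uv,z,cal=None):
    c=cal or imaging.get_calibration(n); K=np.array(c['mtx']);R=np.array(c['R']);t=np.array(c['t'])
    d=R.T@np.linalg.solve(K,[uv[0],uv[1],1]); o=-R.T@t
    return o+d*(z-o[2])/d[2]
def proj(n,X,cal=None):
    c=cal or imaging.get_calibration(n); p=np.array(c['mtx'])@(np.array(c['R'])@np.array(X)+np.array(c['t']));return p[:2]/p[2]
def tri(obs):
    A=[];b=[]
    for n,uv in obs:
        c=imaging.get_calibration(n);K=np.array(c['mtx']);R=np.array(c['R']);t=np.array(c['t'])
        d=R.T@np.linalg.solve(K,[uv[0],uv[1],1]);d/=np.linalg.norm(d);o=-R.T@t
        P=np.eye(3)-np.outer(d,d);A.append(P);b.append(P@o)
    return np.linalg.solve(sum(A),sum(b))
E
python3 - <<'E'
from h import *
save('top','top0.png');save('side','side0.png')
print(r.get_state())
for n in('top','side'):
    c=imaging.get_calibration(n);print(n,np.round(-np.array(c['R']).T@c['t'],3),np.round(c['mtx'],1).tolist(),np.round(c['R'],3).tolist())
    for l in['jar_mid','tamper_mid','cup_mid','bay','board','scale_top']:
        print(n,l,[(np.round(d['position'],1).tolist(),round(d['score'],2)) for d in imaging.landmark_of(n,l)])
E
```

```text
pics
{'time_s': 0.1, 'joints': array([-4.90407721e+01,  2.05888251e+01,  6.40678465e-01, -1.81247067e-02,
       -7.01345563e+01, -1.65091993e+01]), 'qd': array([ 0.06760511, -0.05469345,  0.04292931,  0.05367282,  0.06252104,
        0.01133649]), 'joint_torque': array([-8.96872316e-04, -5.84164560e+01,  2.93754548e+01,  7.01555416e+00,
        1.01893200e-02, -3.00874956e-05]), 'tcp_pos': array([ 0.27921827, -0.61408563,  0.22571085]), 'eef_rot': array([-8.99158642e+01,  7.16700456e-03,  2.44438626e+01]), 'contact_force': array([0.67586057, 0.22022859, 0.38634658]), 'moment': array([ 0.03785329,  0.01173037, -0.05288638]), 'gripper_width': 0.0877240063470158}
top [0.46  0.012 0.984] [[431.3, 0.0, 278.5], [0.0, 431.3, 211.9], [0.0, 0.0, 1.0]] [[-0.021, -1.0, 0.006], [-0.994, 0.02, -0.111], [0.11, -0.008, -0.994]]
top jar_mid [([268.0, 212.6], 0.87)]
top tamper_mid [([213.5, 187.9], 0.93), ([317.8, 209.3], 0.9), ([371.0, 161.2], 0.57)]
top cup_mid []
top bay [([287.9, 203.8], 0.6)]
top board [([400.2, 239.1], 0.76), ([153.0, 255.1], 0.36)]
top scale_top [([155.8, 257.7], 0.71)]
side [0.424 0.791 0.814] [[511.7, 0.0, 276.1], [0.0, 511.7, 215.7], [0.0, 0.0, 1.0]] [[-0.987, -0.163, -0.014], [-0.098, 0.663, -0.742], [0.13, -0.731, -0.67]]
side jar_mid [([275.8, 231.5], 0.68)]
side tamper_mid [([237.4, 276.4], 0.72), ([279.0, 202.3], 0.62), ([241.8, 171.0], 0.61)]
side cup_mid [([254.8, 226.7], 0.63)]
side bay [([268.2, 234.5], 0.78)]
side board [([318.4, 177.2], 0.96)]
side scale_top [([302.4, 353.9], 0.96), ([216.6, 159.7], 0.51)]
```

View pics/top0.png

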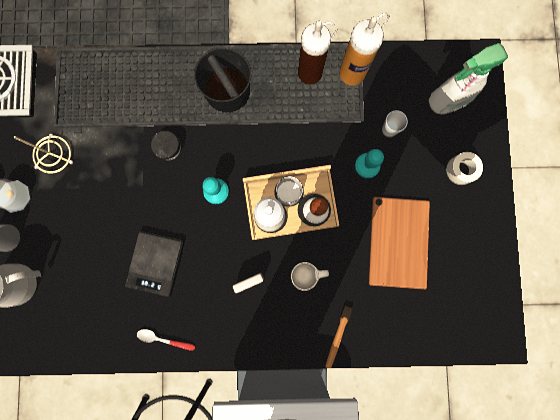

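View pics/side0.png

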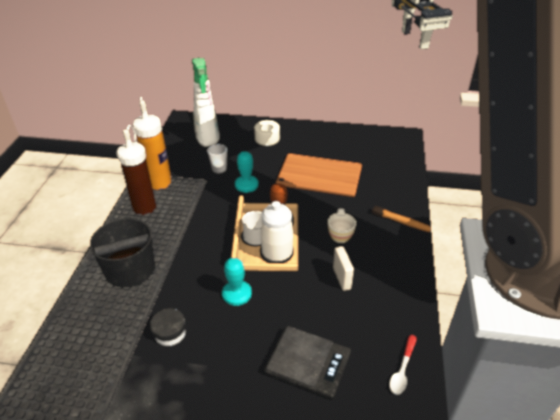

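The top view shows the bay at (290,203). In it the white jar is at (269,213), the brown-handled tamper at (317,209) and the cup at (289,190). The board is at (400,243) and the scale at (156,262). There are three tamper candidates: (215,190) turquoise, (371,162) turquoise and (317,209) brown-handled on a bay seat. The brown one fits the description, and I'll confirm it in enlarged crops.

```bash
python3 - <<'E'
from h import *
save('top','topbay.png',(235,155,345,245),7)
save('side','sidebay.png',(215,165,315,280),5)
save('top','topboard.png',(360,185,440,300),5)
save('top','topscale.png',(115,215,195,305),6)
E
```

```text
(no output)
```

View pics/topbay.png

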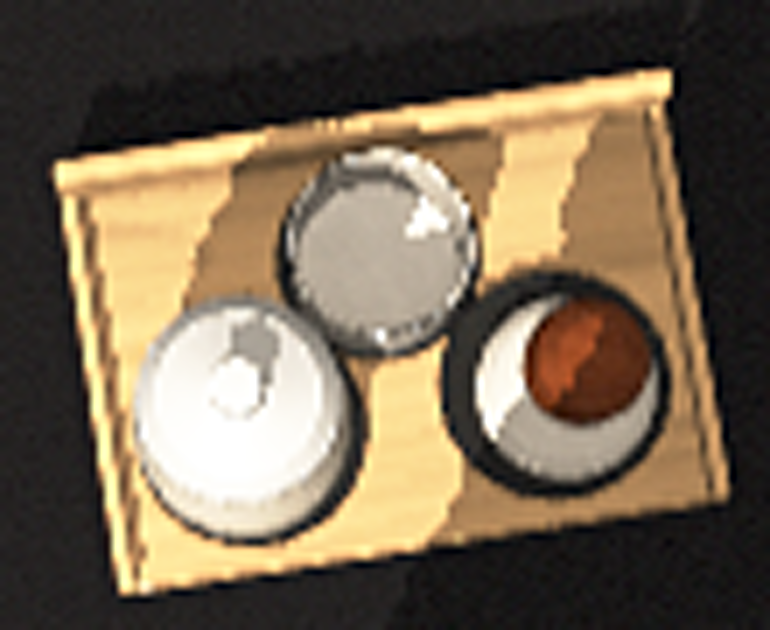

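View pics/sidebay.png

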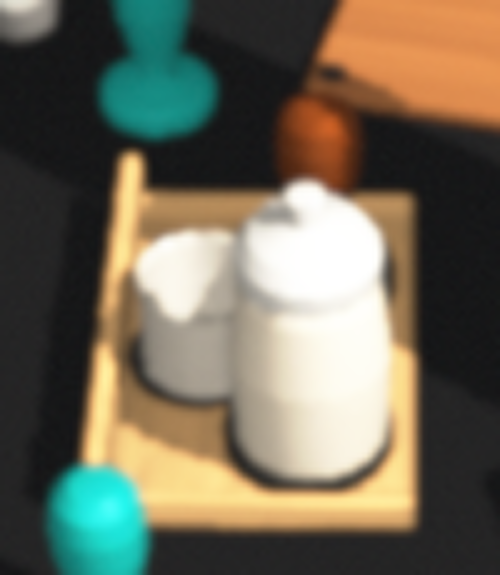

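View pics/topboard.png

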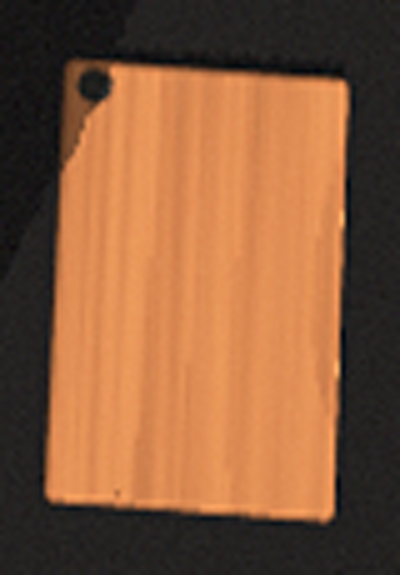

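View pics/topscale.png

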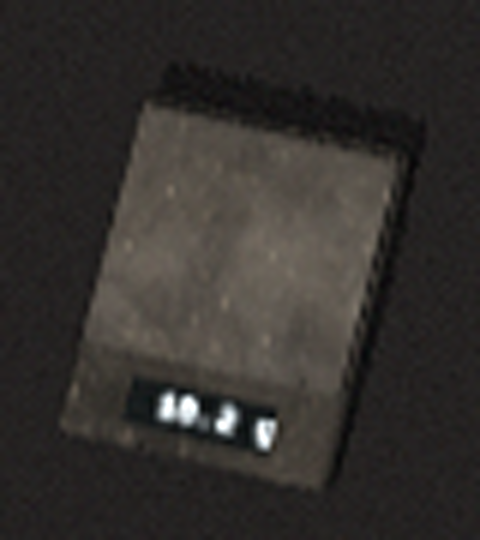

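```bash
cat > m.py <<'E'
from h import *
def T(x,y,z): return ray('top',(235+x/7,155+y/7),z)
c={k:T(*v) for k,v in dict(FL=(122,592,.016),FR=(728,500,.016),BLw=(55,165,.039),BRw=(672,72,.039)).items()}
for k in c:print(k,np.round(c[k],4))
print('w',np.linalg.norm(c['FL']-c['FR']),np.linalg.norm((c['BLw']-c['BRw'])[:2]),'d',np.linalg.norm((c['FL']-c['BLw'])[:2]),np.linalg.norm((c['FR']-c['BRw'])[:2]))
yd=(c['FL']-c['FR'])[:2]; yd2=(c['BLw']-c['BRw'])[:2]
for d in(yd,yd2):print('yaw',np.degrees(np.arctan2(-d[0],d[1])))
print('cup rim',T(381,250,.054));print('jar knob',T(237,385,.146));print('seat t',T(556,383,.012));print('tamp top',T(588,360,.100))
print('tamp foot',T(567,393,.034))
for l,cr,z in(('board',[(67,60),(348,78),(333,522),(46,502)],.012),):
    p=[ray('top',(360+x/5,185+y/5),z) for x,y in cr];print(l,np.round(p,4),np.mean(p,0),np.linalg.norm(p[0]-p[1]),np.linalg.norm(p[1]-p[2]));d=p[1]-p[2]+p[0]-p[3];print(np.degrees(np.arctan2(d[1],d[0])))
p=[ray('top',(115+x/6,215+y/6),.02) for x,y in[(147,98),(408,153),(325,490),(63,432)]]
print('scale',np.round(p,4),np.mean(p,0),np.linalg.norm(p[0]-p[1]),np.linalg.norm(p[1]-p[2]));d=p[0]-p[3]+p[1]-p[2];d/=np.linalg.norm(d);print(np.degrees(np.arctan2(d[1],d[0])),'top',np.mean(p,0)+.015*d)
print('net',ray('top',(155.8,257.7),.02),tri([('top',(155.8,257.7)),('side',(302.4,353.9))]))
print('jar',tri([('top',(268,212.6)),('side',(275.8,231.5))]),'tam',tri([('top',(317.8,209.3)),('side',(279,202.3))]),'board',tri([('top',(400.2,239.1)),('side',(318.4,177.2))]))
E
python3 m.py
```

```text
FL [0.5065 0.064  0.016 ]
FR [ 0.532  -0.1312  0.016 ]
BLw [0.6412 0.0821 0.039 ]
BRw [ 0.6674 -0.1148  0.039 ]
w 0.19680014976812463 0.19867736976826708 d 0.1359163086412917 0.13634673651243004
yaw 7.464130322039712
yaw 7.586378012727086
cup rim [ 0.60941271 -0.02019843  0.054     ]
jar knob [0.55730171 0.02408536 0.146     ]
seat t [ 0.57143835 -0.07734223  0.012     ]
tamp top [ 0.56798915 -0.07890215  0.1       ]
tamp foot [ 0.56565975 -0.07870912  0.034     ]
board [[ 0.5979 -0.2126  0.012 ]
 [ 0.5871 -0.3403  0.012 ]
 [ 0.3879 -0.3218  0.012 ]
 [ 0.3994 -0.1943  0.012 ]] [ 0.49306266 -0.26724461  0.012     ] 0.12821583735253034 0.20001927609114045
-5.299951813042289
scale [[0.5298 0.3155 0.02  ]
 [0.5074 0.2184 0.02  ]
 [0.3847 0.2483 0.02  ]
 [0.4077 0.3444 0.02  ]] [0.45738779 0.28166474 0.02      ] 0.09961208756785557 0.12622974707177526
-13.511339263876042 top [0.47197264 0.27816017 0.02      ]
net [0.47047218 0.27853753 0.02      ] [0.47128063 0.27910525 0.01812383]
jar [0.56091388 0.02714704 0.06894464] tam [ 0.56935957 -0.08035566  0.05723204] board [ 0.50052962 -0.27587275 -0.01247952]
```

The crop confirms the brown-handled tamper stands on the right-hand (−y) seat, so it is the one meant; the turquoise ones are the look-alikes. The jar is on the left seat, the board is on the right at about (0.493,-0.267), and the plate is on the left at about (0.472,0.278). Next I go over the bay for a look with the wrist camera.

drive_tool --pt "1 2 1 0 0 0" --pt "3 6 2.5 0 0 -0.05" --pt "4.7 9.5 4 0 0 -0.1" --pt "6.4 13 5.5 0 0 -0.15" --pt "8.1 16.5 6.5 0 0 -0.2" --pt "9.8 20 7 0 0 -0.25" --pt "11.5 23.5 7.3 0 0 -0.295" --pt "13.2 27 7.3 0 0 -0.295" --claw 1

```text
time_s: 1.57
tcp_pos: [0.4122, -0.3427, 0.3009]
eef_rot: [-90.1, -0.1, 7.4]
contact_force: [1.1, -0.1, 0.1]
gripper_width: 0.0878
```

drive_tool --pt "1.7 3.5 0 0 0 0" --pt "3.4 7 0 0 0 0" --pt "5.1 10.5 0 0 0 0" --pt "6.8 14 0 0 0 0" --pt "8.5 17.5 0 0 0 0" --pt "10.2 21 0 0 0 0" --pt "11.9 24.5 0 0 0 0" --pt "13 27 0 0 0 0"

```text
time_s: 2.23
tcp_pos: [0.5424, -0.0717, 0.2998]
eef_rot: [-90.0, -0.0, 7.6]
contact_force: [-0.5, -0.2, -0.2]
gripper_width: 0.0875
```

drive_tool --pt "1 2.5 0 0 0 0" --pt "2 4.7 0 0 0 0" --pt "2 4.7 0 0 0 0" --pt "2 4.7 0 0 0 0" --pt "2 4.7 0 0 0 0" --pt "2 4.7 0 0 0 0" --pt "2 4.7 0 0 0 0" --pt "2 4.7 0 0 0 0"

```text
time_s: 2.9
tcp_pos: [0.5612, -0.0282, 0.2998]
eef_rot: [-90.0, -0.0, 7.5]
contact_force: [0.0, 0.6, 0.4]
gripper_width: 0.0876
```

```bash
cat >> h.py <<'E'
from scipy.spatial.transform import Rotation as Ro
def wcal():
    s=r.get_state();c=imaging.get_calibration('wrist')
    W=np.eye(4);W[:3,:3]=Ro.from_euler('xyz',s['eef_rot'],degrees=True).as_matrix();W[:3,3]=s['tcp_pos']
    C=np.linalg.inv(W@np.array(c['T_tool_cam']))
    return dict(mtx=c['mtx'],R=C[:3,:3],t=C[:3,3])
def st():
    s=r.get_state();print(round(s['time_s'],2),np.round(s['tcp_pos'],4),np.round(s['eef_rot'],2),'F',np.round(s['contact_force'],1),'w',round(s['gripper_width'],4))
E
python3 - <<'E'
from h import *
import json
st();c=wcal();json.dump({k:np.array(v).tolist() for k,v in c.items()},open('w0.json','w'))
save('wrist','w0.png');print(np.round(imaging.get_calibration('wrist')['T_tool_cam'],3))
for l in['jar_mid','tamper_mid','cup_mid','bay']:
    print(l,[(np.round(d['position'],1).tolist(),round(d['score'],2)) for d in imaging.landmark_of('wrist',l)])
E
```

```text
2.9 [ 0.5612 -0.0282  0.2998] [-9.00e+01 -2.00e-02  7.49e+00] F [0.  0.6 0.4] w 0.0876
[[-0.002  0.963  0.271 -0.072]
 [ 0.    -0.271  0.963 -0.157]
 [ 1.     0.002  0.    -0.002]
 [ 0.     0.     0.     1.   ]]
jar_mid []
tamper_mid [([409.9, 248.1], 0.96), ([234.8, 180.4], 0.9), ([127.7, 246.4], 0.84), ([277.0, 48.8], 0.74)]
cup_mid [([280.3, 212.8], 0.84), ([385.9, 52.5], 0.52), ([279.1, 49.2], 0.2)]
bay [([279.5, 189.4], 0.74)]
```

View pics/w0.png

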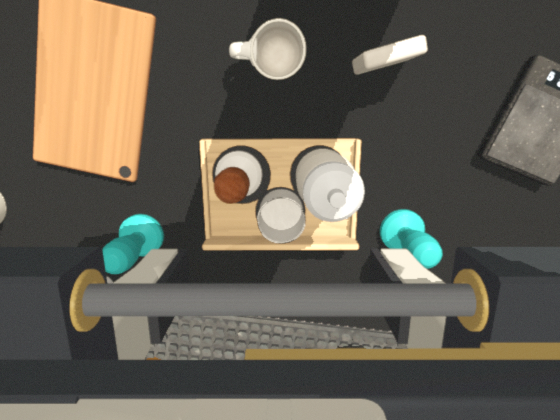

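Wrist view (image right = +y, down = +x): jar lid at about (333,191) with its knob at (337,199), brown tamper top at (232,186) and foot at (240,175), cup rim at (281,216), timer at (390,55), mug at (278,49). I enlarge the bay for the axis points.

```bash
python3 - <<'E'
import cv2
im=cv2.imread('pics/w0.png')[130:255,195:370]
im=cv2.resize(im,None,fx=4.5,fy=4.5,interpolation=cv2.INTER_CUBIC);cv2.imwrite('pics/w0c.png',im);print(im.shape)
E
```

```text
(562, 788, 3)
```

View pics/w0c.png

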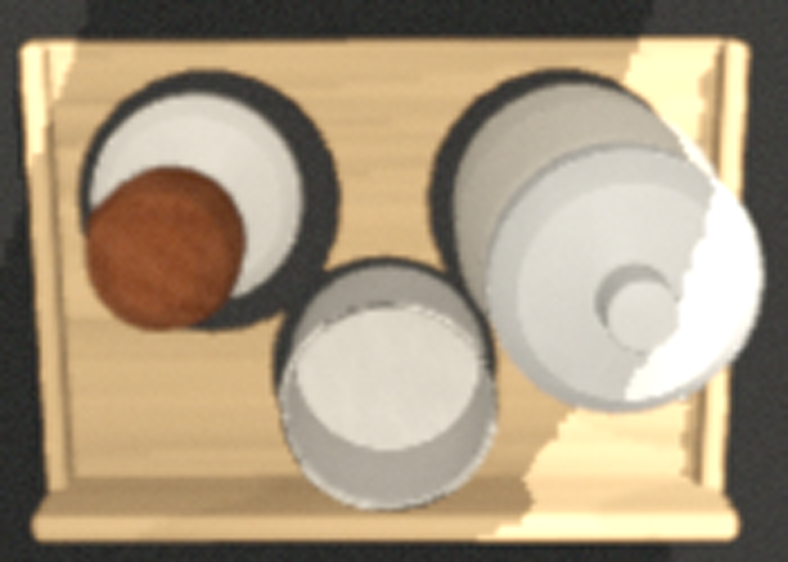

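```bash
python3 - <<'E'
from h import *
import json
c=json.load(open('w0.json'))
f=lambda x,y,z:ray(None,(195+x/4.5,130+y/4.5),z,c)
O=np.array([.583,-.0255]);a=np.radians(7.5);B=np.array([[np.cos(a),-np.sin(a)],[np.sin(a),np.cos(a)]])
for k,v in dict(lid=(625.5,277,.133),lidr=(764,277,.133),knob=(643,310,.146),cup=(389,404,.054),ttop=(166,248,.097),tfoot=(197,197,.034),seat=(210,199,.012),FL=(742,38,.016),FR=(20,40,.016),BL=(738,540,.039),BR=(33,540,.039)).items():
    p=f(*v);print(k,np.round(p,4),'bay',np.round(B.T@(p[:2]-O),4))
print('mug/timer/turq top', [np.round(ray('top',u,.03),3) for u in[(305,276),(248,283),(371,162),(215,190)]])
E
```

```text
lid [0.5548 0.0219 0.133 ] bay [-0.0217  0.0507]
lidr [0.551  0.0507 0.133 ] bay [-0.0218  0.0797]
knob [0.5585 0.0242 0.146 ] bay [-0.0178  0.0524]
cup [ 0.6132 -0.0196  0.054 ] bay [0.0307 0.0019]
ttop [ 0.5694 -0.0779  0.097 ] bay [-0.0204 -0.0502]
tfoot [ 0.5683 -0.0777  0.034 ] bay [-0.0214 -0.0499]
seat [ 0.5725 -0.076   0.012 ] bay [-0.017  -0.0487]
FL [0.5083 0.0639 0.016 ] bay [-0.0624  0.0984]
FR [ 0.5349 -0.1318  0.016 ] bay [-0.0616 -0.0991]
BL [0.6447 0.0845 0.039 ] bay [0.0755 0.101 ]
BR [ 0.671  -0.1134  0.039 ] bay [ 0.0758 -0.0986]
mug/timer/turq top [array([ 0.424, -0.051,  0.03 ]), array([0.411, 0.074, 0.03 ]), array([ 0.675, -0.207,  0.03 ]), array([0.618, 0.145, 0.03 ])]
```

drive_tool --pt "-0.2 2.5 -0.5 0 0 0" --pt "-0.35 5.1 -3 0 0 0" --pt "-0.35 5.1 -6.5 0 0 0" --pt "-0.35 5.1 -10 0 0 0" --pt "-0.35 5.1 -13 0 0 0" --pt "-0.35 5.1 -14 0 0 0" --pt "-0.35 5.1 -14 0 0 0" --pt "-0.35 5.1 -14 0 0 0"

```text
time_s: 3.82
tcp_pos: [0.5586, 0.0235, 0.1605]
eef_rot: [-90.0, -0.0, 7.6]
contact_force: [0.0, 0.1, 0.8]
gripper_width: 0.0875
```

```bash
python3 - <<'E'
from h import *
st();c=wcal();save('wrist','w1.png');save('side','s1.png',(180,100,360,300),3)
print(proj(None,[.5575,.0235,.146],c),proj(None,[.5575,.0235,.133],c))
E
```

```text
3.82 [0.5586 0.0235 0.1605] [-9.004e+01 -2.000e-02  7.570e+00] F [0.  0.1 0.8] w 0.0875
[281.91335385 252.62048142] [281.73287094 243.65251647]
```

View pics/w1.png

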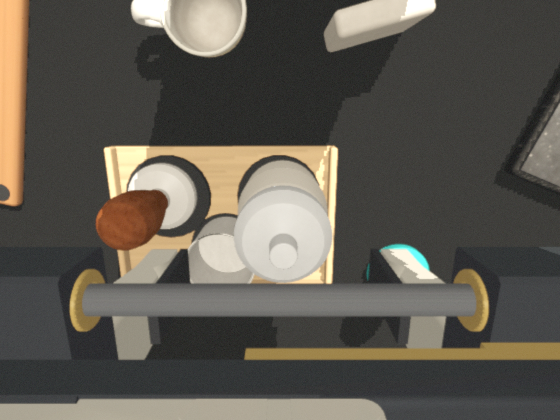

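View pics/s1.png

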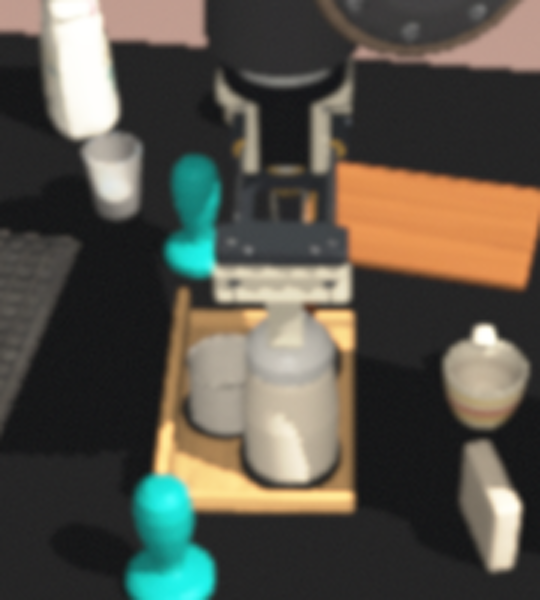

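The knob is at (283,254), against a predicted (282,253), so the tool is centred over the jar. Descend and grip its top part.

drive_tool --pt "0 0 -1 0 0 0" --pt "0 0 -2.5 0 0 0" --pt "0 0 -4 0 0 0" --pt "0 0 -5 0 0 0" --pt "0 0 -5.3 0 0 0" --pt "0 0 -5.3 0 0 0" --pt "0 0 -5.3 0 0 0" --pt "0 0 -5.3 0 0 0"

```text
time_s: 4.58
tcp_pos: [0.5586, 0.0237, 0.1075]
eef_rot: [-90.0, -0.1, 7.6]
contact_force: [0.4, -1.0, -0.0]
gripper_width: 0.0875
```

drive_tool --pt "0 0 0 0 0 0" --pt "0 0 0 0 0 0" --pt "0 0 0 0 0 0" --pt "0 0 0 0 0 0" --pt "0 0 0 0 0 0" --pt "0 0 0 0 0 0" --pt "0 0 0 0 0 0" --pt "0 0 0 0 0 0" --claw 0.5 --squeeze 25

```text
time_s: 5.25
tcp_pos: [0.5582, 0.0237, 0.1068]
eef_rot: [-90.0, -0.0, 7.6]
contact_force: [-0.6, 1.3, 2.0]
gripper_width: 0.0576
```

drive_tool --pt "0 0 0 0 0 0" --pt "0 0 0 0 0 0" --pt "0 0 0.3 0 0 0" --pt "0 0 0.8 0 0 0" --pt "0 0 1.5 0 0 0" --pt "0 0 2 0 0 0" --pt "0 0 2 0 0 0" --pt "0 0 2 0 0 0" --claw 0.4

```text
time_s: 5.92
tcp_pos: [0.558, 0.0236, 0.127]
eef_rot: [-90.0, -0.0, 7.5]
contact_force: [0.1, -0.8, -4.9]
gripper_width: 0.0574
```

```bash
python3 - <<'E'
from h import *
st();save('side','s2.png',(180,100,360,300),3)
E
```

```text
5.92 [0.558  0.0236 0.127 ] [-8.998e+01 -5.000e-02  7.550e+00] F [ 0.1 -0.8 -4.9] w 0.0574
```

View pics/s2.png

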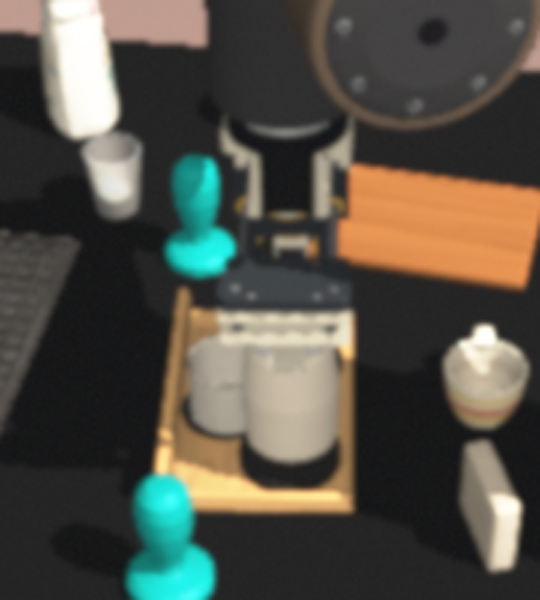

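The jar is lifted clear (force −4.9 N, about 0.4 kg), and the side view shows it hanging straight over its seat. Carry it over to the far half of the board.

drive_tool --pt "0 0 1 0 0 0" --pt "0 0 3 0 0 0" --pt "0 0 5.5 0 0 0" --pt "0 0 8 0 0 0" --pt "0 0 10 0 0 0" --pt "0 -1 11 0 0 0" --pt "0 -2.5 11 0 0 0" --pt "-0.2 -5 11 0 0 0"

```text
time_s: 6.63
tcp_pos: [0.5564, -0.026, 0.2375]
eef_rot: [-90.0, -0.1, 7.7]
contact_force: [0.5, 0.2, -3.9]
gripper_width: 0.057
```

drive_tool --pt "0 -3 0 0 0 0" --pt "-0.2 -6 0 0 0 0" --pt "-0.3 -9 0 0 0 0" --pt "-0.4 -12 0 0 0 0" --pt "-0.5 -15 0 0 0 0" --pt "-0.6 -18 0 0 0 0" --pt "-0.7 -20.5 0 0 0 0" --pt "-0.8 -22.5 0 0 0 0"

```text
time_s: 7.3
tcp_pos: [0.5469, -0.2537, 0.2362]
eef_rot: [-90.0, 0.1, 7.5]
contact_force: [0.4, -0.1, -4.4]
gripper_width: 0.0576
```

drive_tool --pt "0 -1.2 0 0 0 0" --pt "0 -2 -1 0 0 0" --pt "0 -2 -3 0 0 0" --pt "0 -2 -5.5 0 0 0" --pt "0 -2 -8 0 0 0" --pt "0 -2 -10 0 0 0" --pt "0 -2 -10.5 0 0 0" --pt "0 -2 -10.5 0 0 0"

```text
time_s: 7.97
tcp_pos: [0.5465, -0.2707, 0.1294]
eef_rot: [-89.9, 0.2, 7.6]
contact_force: [-0.8, 0.9, -3.3]
gripper_width: 0.0573
```

```bash
python3 - <<'E'
from h import *
st();save('side','s3.png',(180,60,400,260),3)
E
```

```text
7.97 [ 0.5465 -0.2707  0.1294] [-89.91   0.24   7.58] F [-0.8  0.9 -3.3] w 0.0573
```

View pics/s3.png

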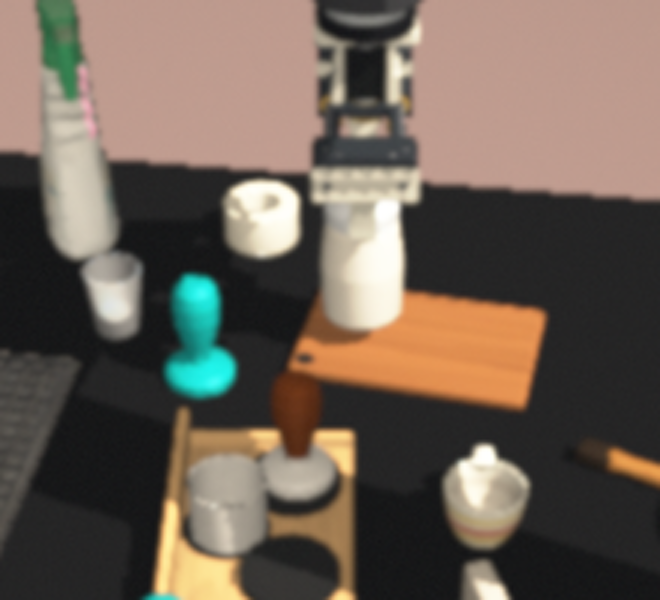

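drive_tool --pt "0 0 -0.3 0 0 0" --pt "0 0 -0.7 0 0 0" --pt "0 0 -1.1 0 0 0" --pt "0 0 -1.4 0 0 0" --pt "0 0 -1.6 0 0 0" --pt "0 0 -1.8 0 0 0" --pt "0 0 -1.8 0 0 0" --pt "0 0 -1.8 0 0 0"

```text
time_s: 8.68
tcp_pos: [0.5479, -0.2715, 0.1135]
eef_rot: [-90.0, 0.0, 7.5]
contact_force: [0.6, -0.3, -3.7]
gripper_width: 0.0575
```

drive_tool --pt "0 0 -0.15 0 0 0" --pt "0 0 -0.3 0 0 0" --pt "0 0 -0.4 0 0 0" --pt "0 0 -0.5 0 0 0" --pt "0 0 -0.6 0 0 0" --pt "0 0 -0.65 0 0 0" --pt "0 0 -0.65 0 0 0" --pt "0 0 -0.65 0 0 0"

```text
time_s: 9.35
tcp_pos: [0.5479, -0.2714, 0.1071]
eef_rot: [-90.0, -0.0, 7.6]
contact_force: [-0.2, -0.0, -4.3]
gripper_width: 0.0573
```

drive_tool --pt "0 0 -0.03 0 0 0" --pt "0 0 -0.06 0 0 0" --pt "0 0 -0.09 0 0 0" --pt "0 0 -0.12 0 0 0" --pt "0 0 -0.15 0 0 0" --pt "0 0 -0.15 0 0 0" --pt "0 0 -0.15 0 0 0" --pt "0 0 -0.15 0 0 0"

```text
time_s: 10.02
tcp_pos: [0.5487, -0.2715, 0.1067]
eef_rot: [-90.0, -0.1, 7.6]
contact_force: [-1.0, 2.6, 4.9]
gripper_width: 0.0574
```

Contact is felt, so I release.

drive_tool --pt "0 0 0 0 0 0" --pt "0 0 0 0 0 0" --pt "0 0 0 0 0 0" --pt "0 0 0 0 0 0" --pt "0 0 0 0 0 0" --pt "0 0 0 0 0 0" --pt "0 0 0.5 0 0 0" --pt "0 0 2 0 0 0" --claw 1

```text
time_s: 10.68
tcp_pos: [0.5465, -0.271, 0.1238]
eef_rot: [-89.9, 0.2, 7.5]
contact_force: [-0.2, 0.1, -0.1]
gripper_width: 0.0874
```

drive_tool --pt "0 0 2 0 0 0" --pt "0 0 5 0 0 0" --pt "0 0 8 0 0 0" --pt "0 0 11 0 0 0" --pt "0 2 13.5 0 0 0" --pt "0.2 5 15 0 0 0" --pt "0.5 8.5 16 0 0 0" --pt "0.8 12 16 0 0 0"

```text
time_s: 11.35
tcp_pos: [0.5567, -0.1509, 0.289]
eef_rot: [-90.1, -0.3, 7.5]
contact_force: [1.6, -0.3, 1.1]
gripper_width: 0.0876
```

```bash
python3 - <<'E'
from h import *
st();c=wcal();save('wrist','w2.png')
cr=save('top','t2.png')
for l in['jar_mid','tamper_mid']:
  print(l,[(np.round(d['position'],1).tolist(),round(d['score'],2)) for d in imaging.landmark_of('top',l)])
print(proj(None,[.568,-.0785,.109],c))
E
```

```text
11.35 [ 0.5567 -0.1509  0.289 ] [-90.07  -0.27   7.48] F [ 1.6 -0.3  1.1] w 0.0876
jar_mid [([405.1, 220.3], 0.59)]
tamper_mid [([319.5, 206.2], 0.63)]
[351.20259847 207.92460663]
```

View pics/w2.png

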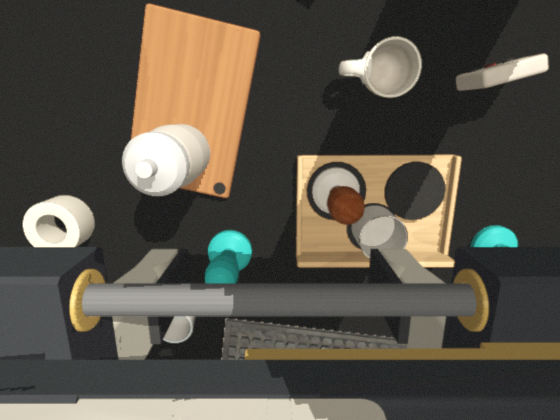

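View pics/t2.png

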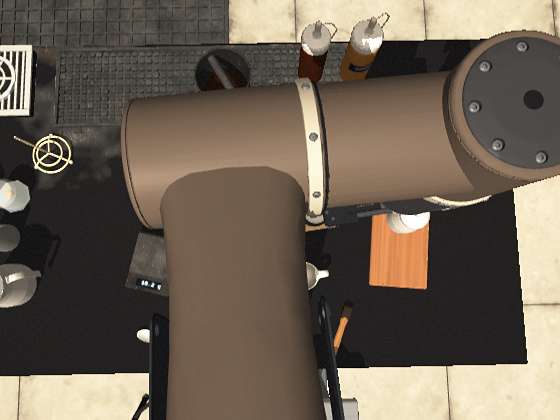

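The jar stands upright on the board (wrist view, lid at (155,163)). The tamper handle top is at (346,204) and the jar's empty seat at (415,190). The tamper is next.

drive_tool --pt "0.3 2 0 0 0 0" --pt "0.7 4.5 -1 0 0 0" --pt "1.1 6.5 -3 0 0 0" --pt "1.2 7.3 -6 0 0 0" --pt "1.2 7.3 -9 0 0 0" --pt "1.2 7.3 -11.5 0 0 0" --pt "1.2 7.3 -13 0 0 0" --pt "1.2 7.3 -13 0 0 0"

```text
time_s: 12.22
tcp_pos: [0.5654, -0.0796, 0.1517]
eef_rot: [-90.0, 0.4, 7.5]
contact_force: [0.1, -0.7, -0.1]
gripper_width: 0.0873
```

```bash
python3 - <<'E'
from h import *
st();c=wcal();save('wrist','w3.png');save('side','s4.png',(180,100,360,300),3)
print(proj(None,[.568,-.0785,.109],c),proj(None,[.568,-.0785,.09],c))
E
```

```text
12.22 [ 0.5654 -0.0796  0.1517] [-89.98   0.4    7.46] F [ 0.1 -0.7 -0.1] w 0.0873
[282.35226451 240.87978177] [282.06477577 230.8262849 ]
```

View pics/w3.png

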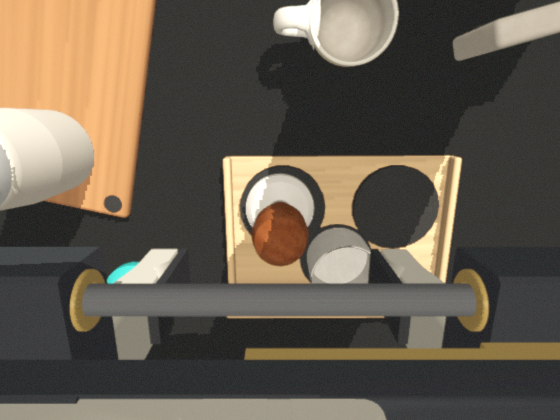

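View pics/s4.png

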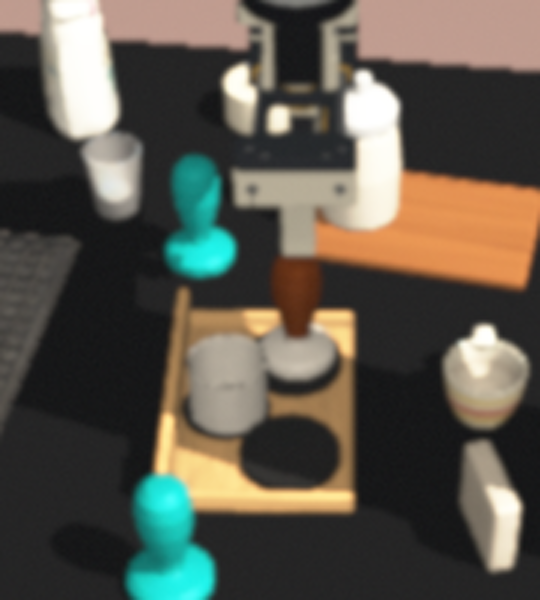

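drive_tool --pt "0 0 -1 0 0 0" --pt "0 0 -2.5 0 0 0" --pt "0 0 -4.5 0 0 0" --pt "0 0 -6 0 0 0" --pt "0 0 -7 0 0 0" --pt "0 0 -8 0 0 0" --pt "0 0 -8.6 0 0 0" --pt "0 0 -8.6 0 0 0"

```text
time_s: 12.98
tcp_pos: [0.5676, -0.0786, 0.0688]
eef_rot: [-90.0, 0.1, 7.5]
contact_force: [0.6, -0.2, 0.3]
gripper_width: 0.0879
```

drive_tool --pt "0 0 0 0 0 0" --pt "0 0 0 0 0 0" --pt "0 0 -0.3 0 0 0" --pt "0 0 -0.3 0 0 0" --pt "0 0 -0.3 0 0 0" --pt "0 0 -0.3 0 0 0" --pt "0 0 -0.3 0 0 0" --pt "0 0 -0.3 0 0 0"

```text
time_s: 13.65
tcp_pos: [0.568, -0.0784, 0.0667]
eef_rot: [-90.0, -0.0, 7.6]
contact_force: [0.2, 0.2, -1.1]
gripper_width: 0.0879
```

drive_tool --pt "0 0 -0.3 0 0 0" --pt "0 0 -0.3 0 0 0" --pt "0 0 -0.3 0 0 0" --pt "0 0 -0.3 0 0 0" --pt "0 0 -0.3 0 0 0" --pt "0 0 -0.3 0 0 0" --pt "0 0 -0.3 0 0 0" --pt "0 0 -0.3 0 0 0" --claw 0.2 --squeeze 30

```text
time_s: 14.32
tcp_pos: [0.5679, -0.0785, 0.0636]
eef_rot: [-90.0, 0.0, 7.5]
contact_force: [-0.4, -0.4, -0.8]
gripper_width: 0.0398
```

drive_tool --pt "0 0 0 0 0 0" --pt "0 0 0 0 0 0" --pt "0 0 0 0 0 0" --pt "0 0 0 0 0 0" --pt "0 0 0.3 0 0 0" --pt "0 0 0.8 0 0 0" --pt "0 0 1.3 0 0 0" --pt "0 0 1.5 0 0 0"

```text
time_s: 14.98
tcp_pos: [0.5681, -0.0783, 0.0793]
eef_rot: [-90.0, -0.0, 7.6]
contact_force: [-0.0, 0.8, -3.4]
gripper_width: 0.0364
```

```bash
python3 - <<'E'
from h import *
st();save('side','s5.png',(180,100,360,300),3)
E
```

```text
14.98 [ 0.5681 -0.0783  0.0793] [-9.00e+01 -3.00e-02  7.56e+00] F [-0.   0.8 -3.4] w 0.0364
```

View pics/s5.png

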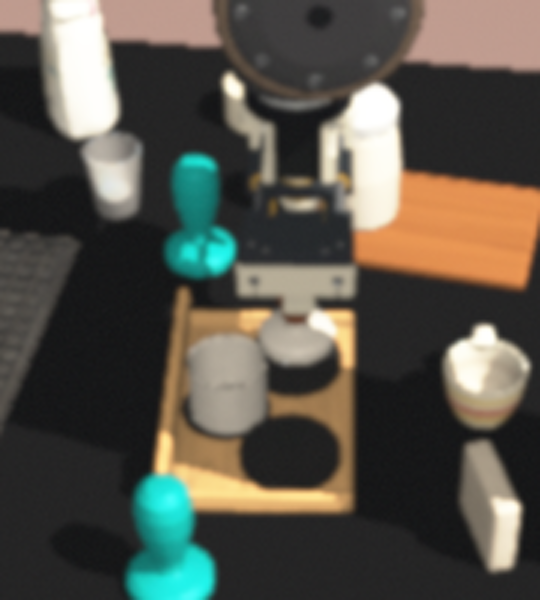

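drive_tool --pt "0 0 0.8 0 0 0" --pt "0 0 2.5 0 0 0" --pt "0 0 5 0 0 0" --pt "-0.5 -0.7 7 0 0 0" --pt "-1.5 -2.1 8 0 0 0" --pt "-3 -4.2 8 0 0 0" --pt "-4.6 -6.5 8 0 0 0" --pt "-6.2 -8.8 8 0 0 0"

```text
time_s: 15.7
tcp_pos: [0.5043, -0.1672, 0.1587]
eef_rot: [-90.0, 0.0, 7.6]
contact_force: [-0.4, -0.1, -4.4]
gripper_width: 0.0363
```

drive_tool --pt "-1.6 -2.3 0 0 0 0" --pt "-3.2 -4.6 0 0 0 0" --pt "-4.8 -6.9 0 0 0 0" --pt "-6 -8.5 0 0 0 0" --pt "-6.7 -9.4 -0.5 0 0 0" --pt "-6.8 -9.6 -2 0 0 0" --pt "-6.8 -9.6 -4 0 0 0" --pt "-6.8 -9.6 -5 0 0 0"

```text
time_s: 16.37
tcp_pos: [0.4362, -0.2624, 0.1066]
eef_rot: [-89.9, 0.1, 7.5]
contact_force: [-0.6, 0.9, -6.8]
gripper_width: 0.0363
```

drive_tool --pt "0 0 -0.3 0 0 0" --pt "0 0 -0.8 0 0 0" --pt "0 0 -1.3 0 0 0" --pt "0 0 -1.8 0 0 0" --pt "0 0 -2.3 0 0 0" --pt "0 0 -2.6 0 0 0" --pt "0 0 -2.6 0 0 0" --pt "0 0 -2.6 0 0 0"

```text
time_s: 17.03
tcp_pos: [0.4379, -0.2624, 0.0825]
eef_rot: [-90.0, 0.0, 7.6]
contact_force: [-0.2, -0.2, -4.3]
gripper_width: 0.0361
```

```bash
python3 - <<'E'
from h import *
st();save('side','s6.png',(200,80,400,260),4)
E
```

```text
17.03 [ 0.4379 -0.2624  0.0825] [-9.00e+01  2.00e-02  7.56e+00] F [-0.2 -0.2 -4.3] w 0.0361
```

View pics/s6.png

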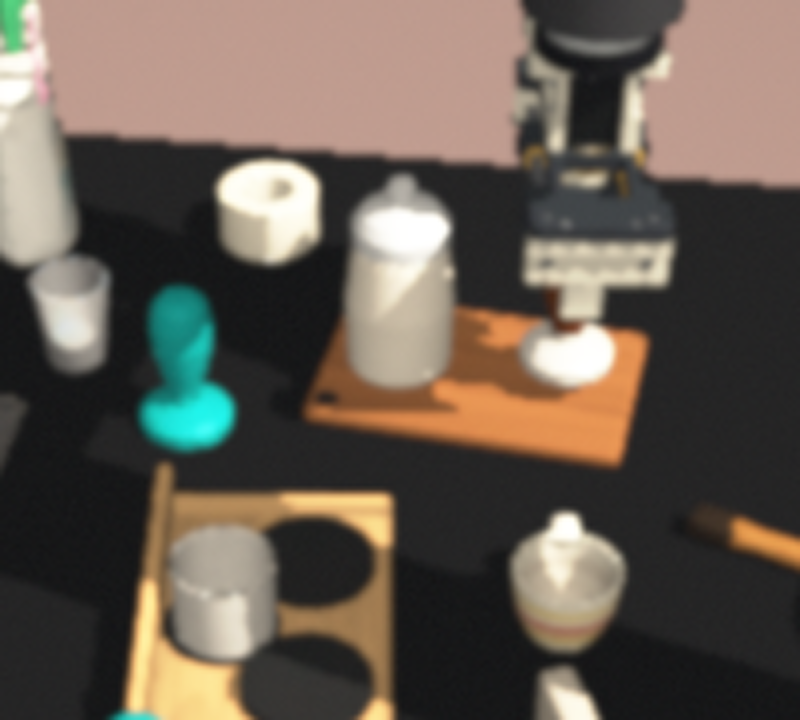

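drive_tool --pt "0 0 -0.4 0 0 0" --pt "0 0 -0.8 0 0 0" --pt "0 0 -1.1 0 0 0" --pt "0 0 -1.3 0 0 0" --pt "0 0 -1.5 0 0 0" --pt "0 0 -1.6 0 0 0" --pt "0 0 -1.7 0 0 0" --pt "0 0 -1.75 0 0 0"

```text
time_s: 17.75
tcp_pos: [0.4379, -0.2625, 0.0649]
eef_rot: [-90.0, 0.0, 7.6]
contact_force: [-0.7, -0.3, -5.3]
gripper_width: 0.036
```

drive_tool --pt "0 0 -0.03 0 0 0" --pt "0 0 -0.06 0 0 0" --pt "0 0 -0.1 0 0 0" --pt "0 0 -0.1 0 0 0" --pt "0 0 -0.1 0 0 0" --pt "0 0 -0.1 0 0 0" --pt "0 0 -0.1 0 0 0" --pt "0 0 -0.1 0 0 0"

```text
time_s: 18.42
tcp_pos: [0.4379, -0.2624, 0.0641]
eef_rot: [-90.0, -0.0, 7.6]
contact_force: [-0.1, -0.4, -5.1]
gripper_width: 0.0365
```

drive_tool --pt "0 0 -0.03 0 0 0" --pt "0 0 -0.06 0 0 0" --pt "0 0 -0.1 0 0 0" --pt "0 0 -0.1 0 0 0" --pt "0 0 -0.1 0 0 0" --pt "0 0 -0.1 0 0 0" --pt "0 0 -0.1 0 0 0" --pt "0 0 -0.1 0 0 0"

```text
time_s: 19.08
tcp_pos: [0.4381, -0.2625, 0.0635]
eef_rot: [-90.0, -0.0, 7.6]
contact_force: [-2.2, 1.8, 6.2]
gripper_width: 0.036
```

```bash
python3 - <<'E'
from h import *
st()
E
```

```text
19.08 [ 0.4381 -0.2625  0.0635] [-9.002e+01 -3.000e-02  7.570e+00] F [-2.2  1.8  6.2] w 0.036
```

The foot is down, so I release and back off.

drive_tool --pt "0 0 0 0 0 0" --pt "0 0 0 0 0 0" --pt "0 0 0 0 0 0" --pt "0 0 0 0 0 0" --pt "0 0 0 0 0 0" --pt "0 0 0 0 0 0" --pt "0 0 0.5 0 0 0" --pt "0 0 2 0 0 0" --claw 1

```text
time_s: 19.75
tcp_pos: [0.4365, -0.2621, 0.0817]
eef_rot: [-89.9, 0.2, 7.5]
contact_force: [0.6, -0.3, -0.3]
gripper_width: 0.084
```

drive_tool --pt "0 0 2 0 0 0" --pt "0 0 5 0 0 0" --pt "0 0 8 0 0 0" --pt "0 0 11 0 0 0" --pt "1 1.5 12 0 0 0" --pt "2.5 3.5 12 0 0 0" --pt "4.5 6 12 0 0 0" --pt "6.5 9 12 0 0 0"

```text
time_s: 20.42
tcp_pos: [0.5034, -0.1721, 0.2041]
eef_rot: [-90.0, -0.1, 7.5]
contact_force: [0.5, -0.8, -0.4]
gripper_width: 0.0874
```

drive_tool --pt "2 2.8 0 0 0 0" --pt "4 5.6 0 0 0 0" --pt "6 8.4 0 0 0 0" --pt "8 11.2 0 0 0 0" --pt "9.6 13.5 0 0 0 0" --pt "10.5 14.8 0 0 0 0" --pt "10.8 15.3 0 0 0 0" --pt "10.8 15.3 0 0 0 0"

```text
time_s: 21.08
tcp_pos: [0.6111, -0.0186, 0.2028]
eef_rot: [-90.0, 0.0, 7.6]
contact_force: [0.1, 0.4, -1.1]
gripper_width: 0.0877
```

```bash
python3 - <<'E'
from h import *
st();c=wcal();save('wrist','w5.png');save('side','s7.png',(200,80,400,260),4)
import json;json.dump({k:np.array(v).tolist() for k,v in c.items()},open('w5.json','w'))
im=cv2.imread('pics/w5.png')
E
```

```text
21.08 [ 0.6111 -0.0186  0.2028] [-9.00e+01  4.00e-02  7.62e+00] F [ 0.1  0.4 -1.1] w 0.0877
```

View pics/w5.png

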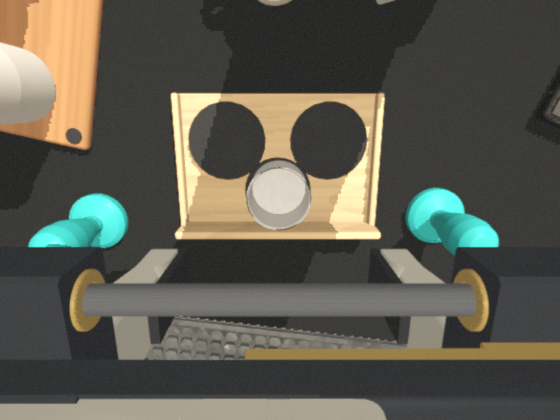

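View pics/s7.png

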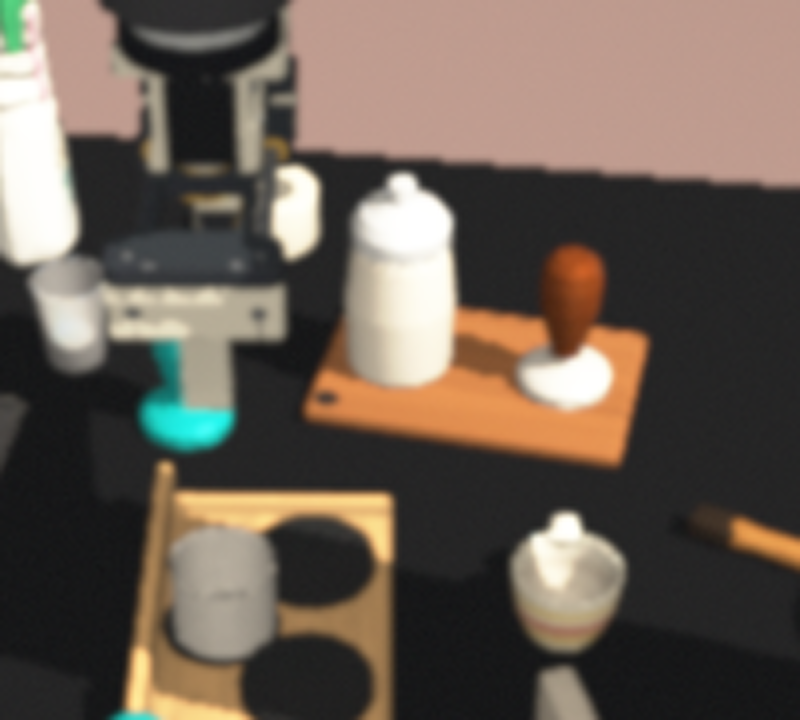

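Jar and tamper both stand upright on the board, and the cup is undisturbed. In the wrist view the cup rim is at (279,197) and the seats at (329,140) and (227,140). I measure the cup more finely.

```bash
python3 - <<'E'
from h import *
import json
c=json.load(open('w5.json'))
im=cv2.imread('pics/w5.png')[80:245,165:390]
cv2.imwrite('pics/w5c.png',cv2.resize(im,None,fx=3.5,fy=3.5,interpolation=cv2.INTER_CUBIC))
B=Ro.from_euler('z',7.5,degrees=True).as_matrix()[:2,:2]
for n,u,z in(('seatL',(329,140.5),.012),('seatR',(227,140.5),.012),('cup',(279,197),.054)):
    print(n,np.round(ray(None,u,z,c),4))
p=(ray(None,(329,140.5),.012,c)+ray(None,(227,140.5),.012,c))[:2]/2
d=(ray(None,(329,140.5),.012,c)-ray(None,(227,140.5),.012,c));print(np.linalg.norm(d),np.degrees(np.arctan2(-d[0],d[1])));O=p+B@[.02,0];print('O',O,'cup bay',B.T@(ray(None,(279,197),.054,c)[:2]-O))
for l in['cup_mid']:
  for n in('wrist','side'):
    print(n,[(np.round(d['position'],1).tolist(),round(d['score'],2)) for d in imaging.landmark_of(n,l)])
E
```

```text
seatL [0.5599 0.0222 0.012 ]
seatR [ 0.5732 -0.0761  0.012 ]
cup [ 0.6124 -0.0197  0.054 ]
0.09924633038578247 7.709423243089306
O [ 0.58634473 -0.02431647] cup bay [0.02641344 0.00113549]
wrist [([277.9, 190.8], 0.94)]
side [([253.1, 224.8], 0.77), ([165.4, 326.4], 0.54)]
```

View pics/w5c.png

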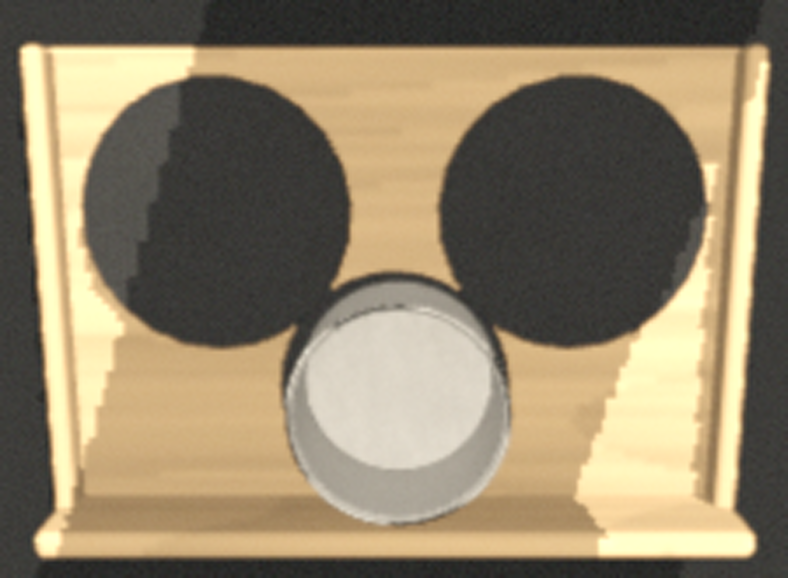

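drive_tool --pt "0 -0.1 -2 0 0 0" --pt "0 -0.1 -5 0 0 0" --pt "0 -0.1 -8.5 0 0 0" --pt "0 -0.1 -11.5 0 0 0" --pt "0 -0.1 -13 0 0 0" --pt "0 -0.1 -13.5 0 0 0" --pt "0 -0.1 -13.5 0 0 0" --pt "0 -0.1 -13.5 0 0 0"

```text
time_s: 21.95
tcp_pos: [0.6115, -0.021, 0.0692]
eef_rot: [-90.0, -0.1, 7.5]
contact_force: [-0.7, 0.7, -0.2]
gripper_width: 0.088
```

```bash
python3 - <<'E'
from h import *
st();save('side','s8.png',(200,150,340,280),5);save('wrist','w6.png')
E
```

```text
21.95 [ 0.6115 -0.021   0.0692] [-9.001e+01 -7.000e-02  7.530e+00] F [-0.7  0.7 -0.2] w 0.088
```

View pics/s8.png

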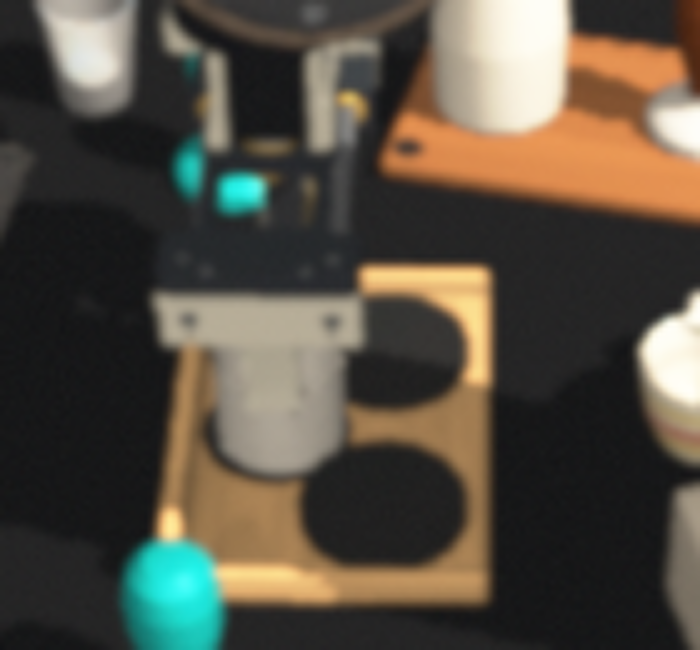

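View pics/w6.png

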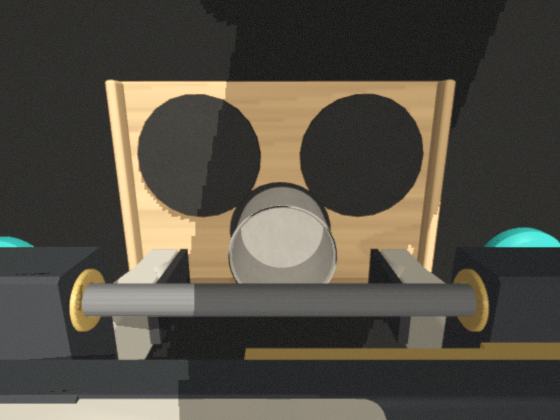

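Cup rim centre is at column 283 and the jaw centre at about 280, so I shift +1.5 mm in y, then go down and grip.

drive_tool --pt "0 0.1 -1 0 0 0" --pt "0 0.15 -2 0 0 0" --pt "0 0.15 -3 0 0 0" --pt "0 0.15 -3.8 0 0 0" --pt "0 0.15 -4.4 0 0 0" --pt "0 0.15 -4.8 0 0 0" --pt "0 0.15 -4.8 0 0 0" --pt "0 0.15 -4.8 0 0 0"

```text
time_s: 22.72
tcp_pos: [0.6108, -0.019, 0.0197]
eef_rot: [-90.0, 0.0, 7.6]
contact_force: [0.3, -0.3, -0.0]
gripper_width: 0.0879
```

drive_tool --pt "0 0 0 0 0 0" --pt "0 0 0 0 0 0" --pt "0 0 0 0 0 0" --pt "0 0 0 0 0 0" --pt "0 0 0 0 0 0" --pt "0 0 0 0 0 0" --pt "0 0 0 0 0 0" --pt "0 0 0 0 0 0" --claw 0.5 --squeeze 20

```text
time_s: 23.38
tcp_pos: [0.611, -0.0189, 0.0203]
eef_rot: [-90.0, -0.0, 7.6]
contact_force: [-0.5, 0.2, 3.0]
gripper_width: 0.0575
```

drive_tool --pt "0 0 0 0 0 0" --pt "0 0 0 0 0 0" --pt "0 0 0.3 0 0 0" --pt "0 0 0.8 0 0 0" --pt "0 0 1.5 0 0 0" --pt "0 0 2.2 0 0 0" --pt "0 0 2.5 0 0 0" --pt "0 0 2.5 0 0 0" --claw 0.4

```text
time_s: 24.05
tcp_pos: [0.6117, -0.0188, 0.0464]
eef_rot: [-90.0, -0.1, 7.6]
contact_force: [0.7, 0.3, -0.7]
gripper_width: 0.0574
```

```bash
python3 - <<'E'
from h import *
st();save('side','s9.png',(200,150,340,280),5)
E
```

```text
24.05 [ 0.6117 -0.0188  0.0464] [-89.99  -0.12   7.56] F [ 0.7  0.3 -0.7] w 0.0574
```

View pics/s9.png

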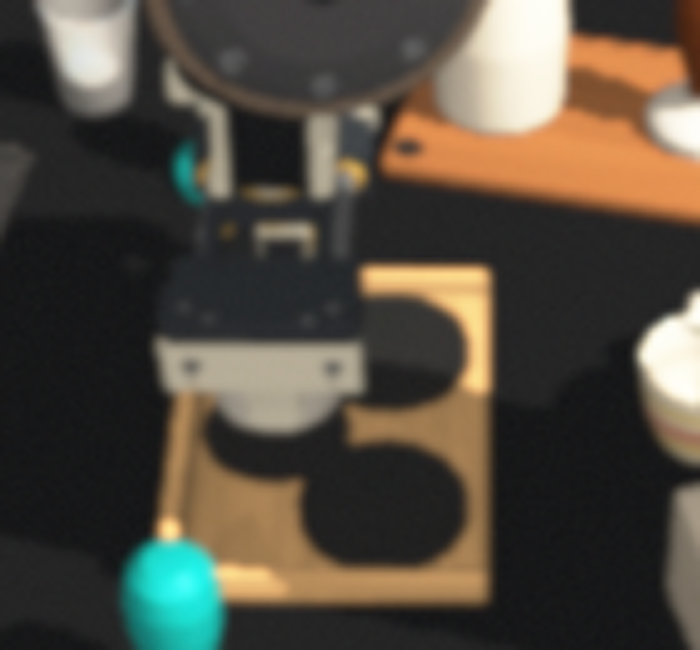

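drive_tool --pt "0 0 1.5 0 0 0" --pt "0 0 4 0 0 0" --pt "0 0 7 0 0 0" --pt "0 0 10 0 0 0" --pt "-0.3 0.7 12.5 0 0 0" --pt "-1 2.1 13.5 0 0 0" --pt "-2.2 4.6 13.5 0 0 0" --pt "-3.5 7.4 13.5 0 0 0"

```text
time_s: 24.77
tcp_pos: [0.5759, 0.0552, 0.1808]
eef_rot: [-90.0, -0.1, 7.4]
contact_force: [-0.1, -0.1, -1.3]
gripper_width: 0.0576
```

drive_tool --pt "-1.4 3 0 0 0 0" --pt "-2.8 6 0 0 0 0" --pt "-4.2 9 0 0 0 0" --pt "-5.6 12 0 0 0 0" --pt "-7 15 0 0 0 0" --pt "-8.2 17.5 0 0 0 0" --pt "-9.1 19.4 0 0 0 0" --pt "-9.5 20.3 0 0 0 0"

```text
time_s: 25.43
tcp_pos: [0.4797, 0.2601, 0.1799]
eef_rot: [-90.0, 0.0, 7.7]
contact_force: [-0.5, 0.4, -0.7]
gripper_width: 0.0576
```

drive_tool --pt "-0.5 1 0 0 0 0" --pt "-1 2 0 0 0 0" --pt "-1 2 0 0 0 0" --pt "-1 2 0 0 0 0" --pt "-1 2 0 0 0 0" --pt "-1 2 0 0 0 0" --pt "-1 2 0 0 0 0" --pt "-1 2 0 0 0 0"

```text
time_s: 26.1
tcp_pos: [0.4711, 0.2776, 0.1801]
eef_rot: [-90.0, 0.0, 7.5]
contact_force: [-0.3, -0.9, -1.6]
gripper_width: 0.0573
```

```bash
python3 - <<'E'
from h import *
st();c=wcal();save('wrist','w7.png');save('side','s10.png')
import json;json.dump({k:np.array(v).tolist() for k,v in c.items()},open('w7.json','w'))
for n in('wrist','side'):
    print(n,[(np.round(d['position'],1).tolist(),round(d['score'],2)) for d in imaging.landmark_of(n,'scale_top')])
E
```

```text
26.1 [0.4711 0.2776 0.1801] [-90.    0.    7.5] F [-0.3 -0.9 -1.6] w 0.0573
wrist [([281.0, 197.2], 0.63)]
side [([298.9, 356.3], 0.64), ([343.0, 156.9], 0.24)]
```

View pics/w7.png

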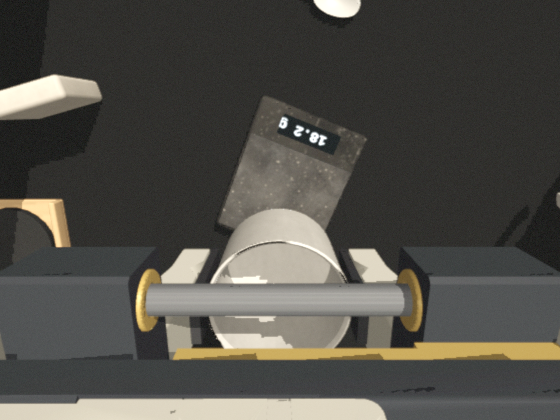

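View pics/s10.png

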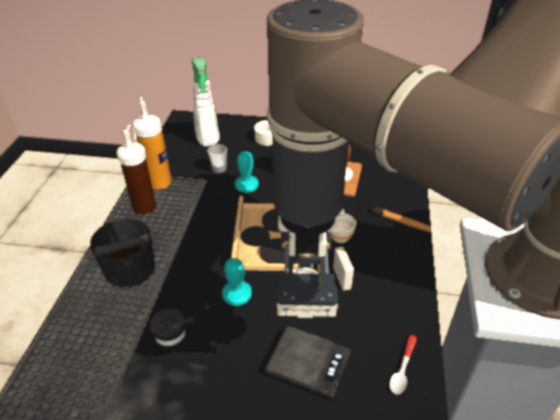

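```bash
python3 - <<'E'
from h import *
import json
c=json.load(open('w7.json'))
im=cv2.imread('pics/w7.png')[85:245,205:375]
cv2.imwrite('pics/w7c.png',cv2.resize(im,None,fx=4,fy=4,interpolation=cv2.INTER_CUBIC))
A,B,D=[ray(None,u,.019,c) for u in((264,96),(366,137),(217,224))]
x=(D-A);x/=np.linalg.norm(x)
print(A,B,D,np.linalg.norm(A-B),np.linalg.norm(A-D),np.degrees(np.arctan2(x[1],x[0])))
print('ctr',(B+D)/2,'top',(B+D)/2+.015*x)
print('net',ray(None,(281,197.2),.02,c))
M=np.array(imaging.get_calibration('side')['mtx']);print(ray('side',(300,353),.02))
E
```

```text
[0.38852817 0.25226803 0.019     ] [0.41095287 0.34618337 0.019     ] [0.50931624 0.22200294 0.019     ] 0.09655546309547157 0.12452201959521084 -14.066630417763692
ctr [0.46013456 0.28409315 0.019     ] top [0.47468476 0.2804474  0.019     ]
net [0.47510934 0.27872277 0.02      ]
[0.47641313 0.27916857 0.02      ]
```

View pics/w7c.png

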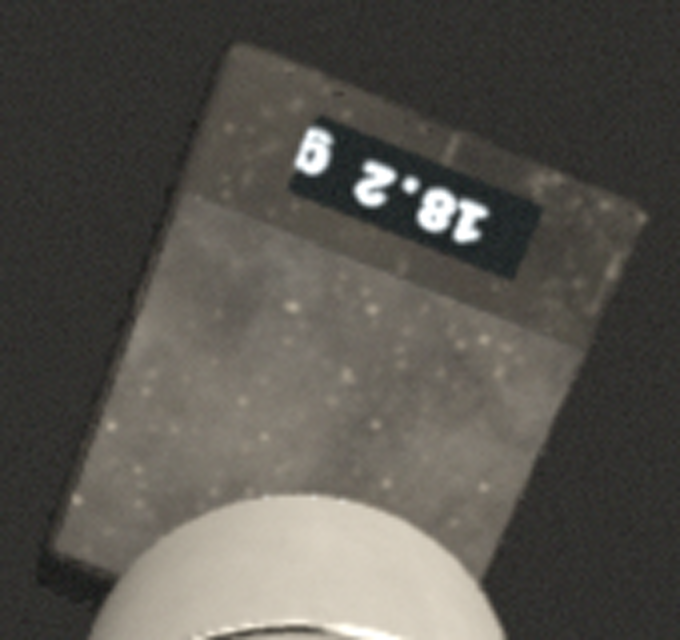

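```bash
python3 - <<'E'
from h import *
import json
c=json.load(open('w7.json'))
A,B,D=[ray(None,u,.02,c) for u in((250,133),(350.75,173),(218,222))]
print(np.linalg.norm(A-B),np.linalg.norm(A-D),(B+D)/2)
E
```

```text
0.09755729810250034 0.0883434722839827 [0.47558649 0.28073941 0.02      ]
```

```bash
python3 - <<'E'
from h import *
import json
c=json.load(open('w7.json'));s=r.get_state();p=s['tcp_pos'];a=np.radians(7.5);ex=np.array([np.cos(a),np.sin(a),0]);ey=np.array([-np.sin(a),np.cos(a),0])
for d in(-.004,0,.004):
    q=p+[0,0,.034]+ex*d
    print(d,proj(None,q-.029*ex,c),proj(None,q-.0285*ey,c),proj(None,q+.0285*ey,c))
E
```

```text
-0.004 [283.71628379 222.61625526] [210.20492086 293.41386675] [356.41641362 293.64394755]
0 [283.65777124 232.90441238] [210.72494534 302.56470894] [355.79238621 302.79241572]
0.004 [283.60022145 243.0232883 ] [211.23689473 311.57345409] [355.17804829 311.79883255]
```

Corner fit, network and both cameras put the plate centre near (0.4735,0.280) in the robot's frame. I lower the cup there.

drive_tool --pt "0.1 0.1 -1.5 0 0 0" --pt "0.24 0.24 -4.5 0 0 0" --pt "0.24 0.24 -7.5 0 0 0" --pt "0.24 0.24 -10 0 0 0" --pt "0.24 0.24 -11.8 0 0 0" --pt "0.24 0.24 -12.7 0 0 0" --pt "0.24 0.24 -12.7 0 0 0" --pt "0.24 0.24 -12.7 0 0 0"

```text
time_s: 26.97
tcp_pos: [0.4736, 0.2806, 0.0534]
eef_rot: [-90.0, -0.0, 7.6]
contact_force: [0.1, 0.6, -0.6]
gripper_width: 0.0579
```

drive_tool --pt "0 0 0 0 0 0" --pt "0 0 -0.3 0 0 0" --pt "0 0 -0.6 0 0 0" --pt "0 0 -0.9 0 0 0" --pt "0 0 -1.1 0 0 0" --pt "0 0 -1.3 0 0 0" --pt "0 0 -1.4 0 0 0" --pt "0 0 -1.4 0 0 0"

```text
time_s: 27.63
tcp_pos: [0.4731, 0.2803, 0.0387]
eef_rot: [-90.0, 0.0, 7.6]
contact_force: [-0.2, 0.4, -1.1]
gripper_width: 0.057
```

```bash
python3 - <<'E'
from h import *
st();save('side','s11.png',(230,270,380,410),5)
E
```

```text
27.63 [0.4731 0.2803 0.0387] [-9.002e+01  3.000e-02  7.550e+00] F [-0.2  0.4 -1.1] w 0.057
```

View pics/s11.png

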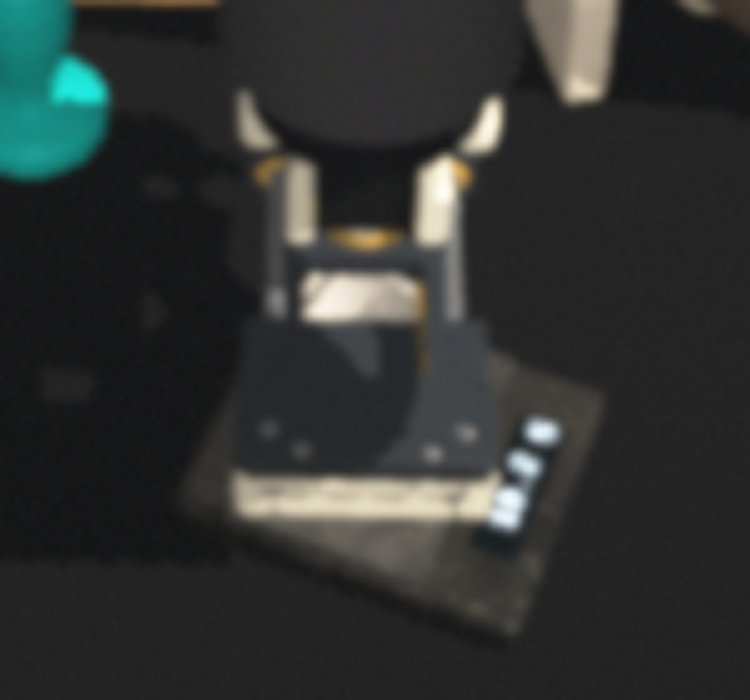

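drive_tool --pt "0 0 -0.04 0 0 0" --pt "0 0 -0.08 0 0 0" --pt "0 0 -0.12 0 0 0" --pt "0 0 -0.16 0 0 0" --pt "0 0 -0.2 0 0 0" --pt "0 0 -0.2 0 0 0" --pt "0 0 -0.2 0 0 0" --pt "0 0 -0.2 0 0 0"

```text
time_s: 28.35
tcp_pos: [0.4733, 0.2805, 0.0371]
eef_rot: [-90.0, -0.0, 7.5]
contact_force: [0.2, -0.6, -1.3]
gripper_width: 0.0572
```

drive_tool --pt "0 0 -0.02 0 0 0" --pt "0 0 -0.04 0 0 0" --pt "0 0 -0.06 0 0 0" --pt "0 0 -0.08 0 0 0" --pt "0 0 -0.08 0 0 0" --pt "0 0 -0.08 0 0 0" --pt "0 0 -0.08 0 0 0" --pt "0 0 -0.08 0 0 0"

```text
time_s: 29.02
tcp_pos: [0.4734, 0.2805, 0.0368]
eef_rot: [-90.0, -0.0, 7.6]
contact_force: [-2.1, -0.7, 5.7]
gripper_width: 0.0577
```

Contact on the plate. I release, rise and check.

drive_tool --pt "0 0 0 0 0 0" --pt "0 0 0 0 0 0" --pt "0 0 0 0 0 0" --pt "0 0 0 0 0 0" --pt "0 0 0 0 0 0" --pt "0 0 0 0 0 0" --pt "0 0 0.3 0 0 0" --pt "0 0 1 0 0 0" --claw 1

```text
time_s: 29.68
tcp_pos: [0.4728, 0.28, 0.0458]
eef_rot: [-90.1, 0.1, 7.5]
contact_force: [0.3, 0.0, 0.3]
gripper_width: 0.0878
```

drive_tool --pt "0 0 2 0 0 0" --pt "0 0 5 0 0 0" --pt "0 0 8 0 0 0" --pt "0 0 11 0 0 0" --pt "0 0 14 0 0 0" --pt "0 0 16 0 0 0" --pt "0 0 17 0 0 0" --pt "0 0 17 0 0 0"

```text
time_s: 30.35
tcp_pos: [0.4742, 0.2813, 0.2194]
eef_rot: [-89.8, -0.2, 7.6]
contact_force: [0.7, 0.7, 0.1]
gripper_width: 0.0876
```

```bash
python3 - <<'E'
from h import *
st();c=wcal();save('wrist','w8.png');save('side','s12.png',(230,270,380,410),5)
import json;json.dump({k:np.array(v).tolist() for k,v in c.items()},open('w8.json','w'))
im=cv2.imread('pics/w8.png')[110:280,190:370];cv2.imwrite('pics/w8c.png',cv2.resize(im,None,fx=3.5,fy=3.5,interpolation=cv2.INTER_CUBIC))
E
```

```text
30.35 [0.4742 0.2813 0.2194] [-89.82  -0.23   7.57] F [0.7 0.7 0.1] w 0.0876
```

View pics/w8c.png

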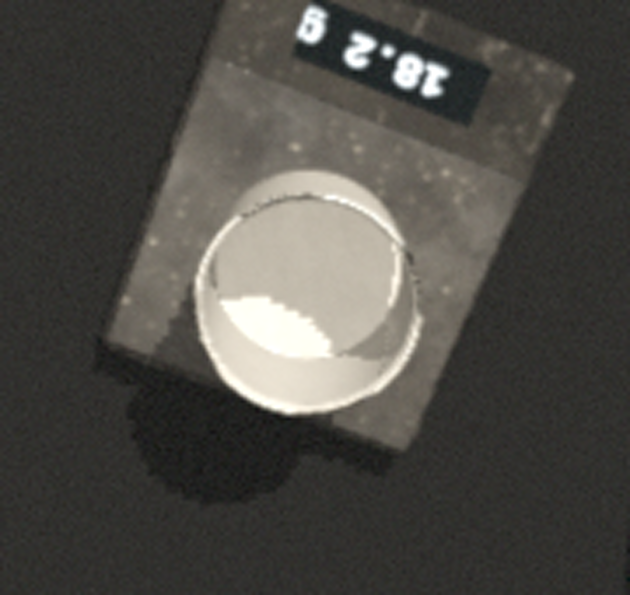

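View pics/s12.png

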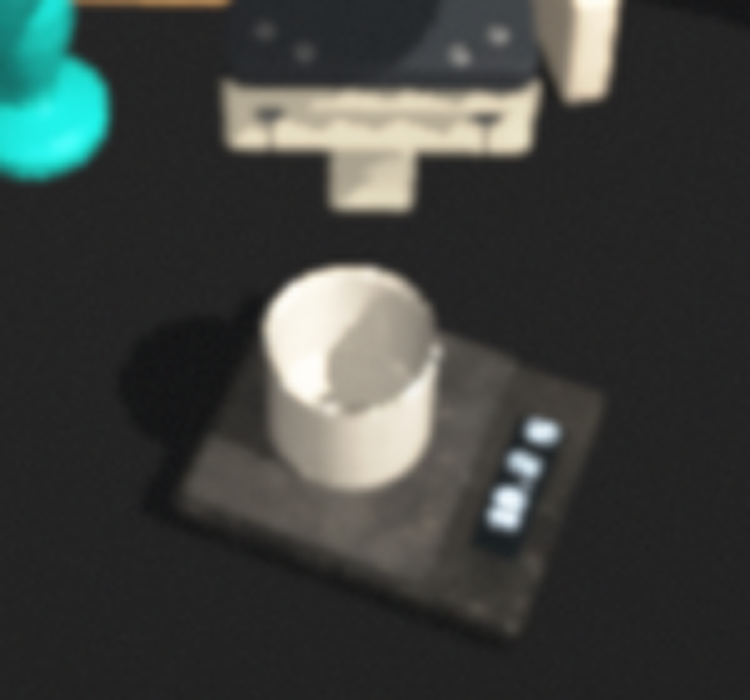

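```bash
python3 - <<'E'
from h import *
import json
c=json.load(open('w8.json'));f=lambda x,y,z:ray(None,(190+x/3.5,110+y/3.5),z,c)
P=[f(x,y,.02) for x,y in((213,58),(523,186),(410,450),(108,338))]
m=np.mean(P,0);x=P[3]-P[0];x/=np.linalg.norm(x)
cup=f(308.5,304,.07);print(m,cup,np.linalg.norm(P[0]-P[1]),np.linalg.norm(P[0]-P[3]))
d=(cup-m)[:2];print('dx scale',d@x[:2],'dy',d@[-x[1],x[0]])
foot=f(315,170,.02);e=np.array([np.cos(np.radians(7.5)),np.sin(np.radians(7.5))]);print('foot-based ctr',foot[:2]+.029*e, foot[:2]+.029*e-m[:2])
E
```

```text
[0.47582544 0.28160434 0.02      ] [0.47624986 0.27997319 0.07      ] 0.0961128692074967 0.0882323461491904
dx scale 0.0008188589606980827 dy -0.001473178726359933
foot-based ctr [0.4774168  0.28202239] [0.00159136 0.00041805]
```

The cup is within 2 mm of the plate centre and upright. Now the tamper goes back first, then the jar.

drive_tool --pt "-0.1 -1.5 0 0 0 0" --pt "-0.3 -4.5 0 0 0 0" --pt "-0.5 -8.2 0 0 0 0" --pt "-0.8 -12 0 0 0 0" --pt "-1 -15.8 0 0 0 0" --pt "-1.3 -19.6 0 0 0 0" --pt "-1.5 -23.4 0 0 0 0" --pt "-1.8 -27.2 0 0 0 0"

```text
time_s: 31.12
tcp_pos: [0.4537, 0.0062, 0.2148]
eef_rot: [-90.0, 0.1, 7.6]
contact_force: [0.8, 0.5, -0.0]
gripper_width: 0.0875
```

drive_tool --pt "-0.2 -3.8 0 0 0 0" --pt "-0.5 -7.6 0 0 0 0" --pt "-0.7 -11.4 0 0 0 0" --pt "-1 -15.2 0 0 0 0" --pt "-1.2 -19 0 0 0 0" --pt "-1.5 -22.8 0 0 0 0" --pt "-1.7 -25.5 0 0 0 0" --pt "-1.7 -27.1 0 0 0 0"

```text
time_s: 31.78
tcp_pos: [0.4362, -0.2652, 0.2143]
eef_rot: [-89.9, 0.2, 7.4]
contact_force: [0.6, 0.6, -0.2]
gripper_width: 0.0876
```

drive_tool --pt "0 0 0 0 0 0" --pt "0 0 -1 0 0 0" --pt "0 0 -3 0 0 0" --pt "0 0 -5 0 0 0" --pt "0 0 -6 0 0 0" --pt "0 0 -6 0 0 0" --pt "0 0 -6 0 0 0" --pt "0 0 -6 0 0 0"

```text
time_s: 32.45
tcp_pos: [0.4388, -0.2624, 0.1569]
eef_rot: [-90.0, -0.0, 7.6]
contact_force: [0.2, -0.3, -0.2]
gripper_width: 0.0877
```

```bash
python3 - <<'E'
from h import *
st();c=wcal();save('wrist','w9.png')
print(proj(None,[.438,-.2625,.1],c))
E
```

```text
32.45 [ 0.4388 -0.2624  0.1569] [-9.003e+01 -3.000e-02  7.610e+00] F [ 0.2 -0.3 -0.2] w 0.0877
[281.07715828 227.361316  ]
```

View pics/w9.png

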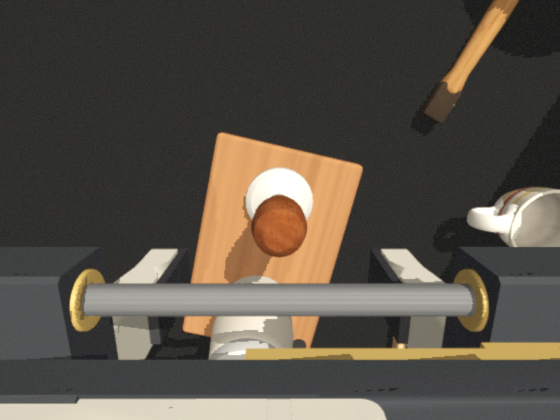

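The tamper is centred at (280,228), as predicted. Descend and grip.

drive_tool --pt "0 0 -1 0 0 0" --pt "0 0 -3 0 0 0" --pt "0 0 -5 0 0 0" --pt "0 0 -7 0 0 0" --pt "0 0 -8.3 0 0 0" --pt "0 0 -9 0 0 0" --pt "0 0 -9.2 0 0 0" --pt "0 0 -9.2 0 0 0"

```text
time_s: 33.17
tcp_pos: [0.4384, -0.2626, 0.0642]
eef_rot: [-90.0, 0.0, 7.6]
contact_force: [-0.8, -0.4, 0.2]
gripper_width: 0.0876
```

drive_tool --pt "0 0 0 0 0 0" --pt "0 0 0 0 0 0" --pt "0 0 0 0 0 0" --pt "0 0 0 0 0 0" --pt "0 0 0 0 0 0" --pt "0 0 0 0 0 0" --pt "0 0 0 0 0 0" --pt "0 0 0 0 0 0" --claw 0.2 --squeeze 30

```text
time_s: 33.83
tcp_pos: [0.4383, -0.2625, 0.0643]
eef_rot: [-90.0, -0.0, 7.6]
contact_force: [1.1, 0.8, -0.2]
gripper_width: 0.0399
```

drive_tool --pt "0 0 0 0 0 0" --pt "0 0 0 0 0 0" --pt "0 0 0 0 0 0" --pt "0 0 0.3 0 0 0" --pt "0 0 1 0 0 0" --pt "0 0 2 0 0 0" --pt "0 0 2.5 0 0 0" --pt "0 0 2.5 0 0 0"

```text
time_s: 34.5
tcp_pos: [0.4394, -0.2628, 0.091]
eef_rot: [-90.1, -0.2, 7.6]
contact_force: [0.0, -0.0, -4.5]
gripper_width: 0.0365
```

```bash
python3 - <<'E'
from h import *
st();save('side','s13.png',(200,80,400,260),4)
E
```

```text
34.5 [ 0.4394 -0.2628  0.091 ] [-90.06  -0.15   7.57] F [ 0.  -0.  -4.5] w 0.0365
```

View pics/s13.png

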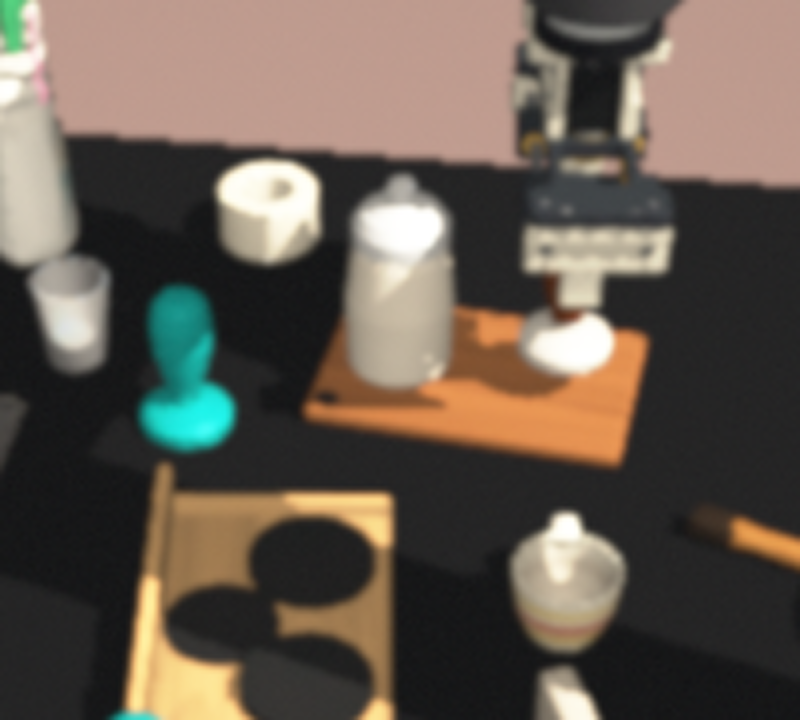

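drive_tool --pt "0 0 1 0 0 0" --pt "0 0 3 0 0 0" --pt "0 0 5 0 0 0" --pt "0.4 0.6 6.5 0 0 0" --pt "1.3 1.8 7 0 0 0" --pt "2.6 3.7 7 0 0 0" --pt "4.1 5.8 7 0 0 0" --pt "5.7 8 7 0 0 0"

```text
time_s: 35.22
tcp_pos: [0.4952, -0.1819, 0.1599]
eef_rot: [-90.0, -0.0, 7.5]
contact_force: [1.1, -0.8, -5.3]
gripper_width: 0.0364
```

drive_tool --pt "1.6 2.3 0 0 0 0" --pt "3.2 4.6 0 0 0 0" --pt "4.8 6.8 0 0 0 0" --pt "6.1 8.7 0 0 0 0" --pt "6.9 9.9 0 0 0 0" --pt "7.3 10.4 0 0 0 0" --pt "7.3 10.4 -1 0 0 0" --pt "7.3 10.4 -2.5 0 0 0"

```text
time_s: 35.88
tcp_pos: [0.5688, -0.0787, 0.1348]
eef_rot: [-90.0, -0.1, 7.6]
contact_force: [0.2, -0.1, -4.9]
gripper_width: 0.0365
```

drive_tool --pt "0 0 -1 0 0 0" --pt "0 0 -2.2 0 0 0" --pt "0 0 -3.2 0 0 0" --pt "0 0 -4 0 0 0" --pt "0 0 -4.6 0 0 0" --pt "0 0 -5 0 0 0" --pt "0 0 -5 0 0 0" --pt "0 0 -5 0 0 0"

```text
time_s: 36.55
tcp_pos: [0.5684, -0.0786, 0.0844]
eef_rot: [-90.0, -0.0, 7.6]
contact_force: [-0.5, 0.2, -4.4]
gripper_width: 0.0362
```

```bash
python3 - <<'E'
from h import *
st();save('side','s14.png',(200,150,340,280),5)
E
```

```text
36.55 [ 0.5684 -0.0786  0.0844] [-90.01  -0.     7.56] F [-0.5  0.2 -4.4] w 0.0362
```

View pics/s14.png

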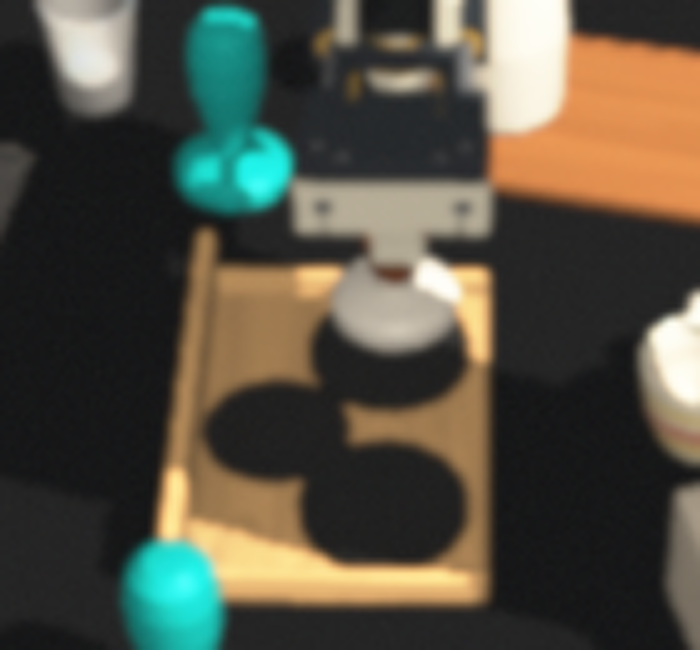

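Over its own seat, at the same (x, y) it was gripped at. I set it down.

drive_tool --pt "0 0 -0.4 0 0 0" --pt "0 0 -0.8 0 0 0" --pt "0 0 -1.2 0 0 0" --pt "0 0 -1.5 0 0 0" --pt "0 0 -1.7 0 0 0" --pt "0 0 -1.85 0 0 0" --pt "0 0 -1.9 0 0 0" --pt "0 0 -1.9 0 0 0"

```text
time_s: 37.27
tcp_pos: [0.5682, -0.0785, 0.0651]
eef_rot: [-90.0, 0.0, 7.6]
contact_force: [0.4, -0.2, -4.0]
gripper_width: 0.036
```

drive_tool --pt "0 0 -0.03 0 0 0" --pt "0 0 -0.06 0 0 0" --pt "0 0 -0.09 0 0 0" --pt "0 0 -0.12 0 0 0" --pt "0 0 -0.12 0 0 0" --pt "0 0 -0.12 0 0 0" --pt "0 0 -0.12 0 0 0" --pt "0 0 -0.12 0 0 0"

```text
time_s: 37.93
tcp_pos: [0.5685, -0.0785, 0.0643]
eef_rot: [-90.0, -0.0, 7.6]
contact_force: [-0.9, 0.7, -0.4]
gripper_width: 0.0365
```

drive_tool --pt "0 0 -0.03 0 0 0" --pt "0 0 -0.06 0 0 0" --pt "0 0 -0.06 0 0 0" --pt "0 0 -0.06 0 0 0" --pt "0 0 -0.06 0 0 0" --pt "0 0 -0.06 0 0 0" --pt "0 0 -0.06 0 0 0" --pt "0 0 -0.06 0 0 0"

```text
time_s: 38.6
tcp_pos: [0.5687, -0.0785, 0.0643]
eef_rot: [-90.0, -0.1, 7.6]
contact_force: [-2.7, 1.5, 6.1]
gripper_width: 0.0361
```

drive_tool --pt "0 0 0 0 0 0" --pt "0 0 0 0 0 0" --pt "0 0 0 0 0 0" --pt "0 0 0 0 0 0" --pt "0 0 0 0 0 0" --pt "0 0 0 0 0 0" --pt "0 0 0.5 0 0 0" --pt "0 0 2 0 0 0" --claw 1

```text
time_s: 39.27
tcp_pos: [0.5668, -0.0787, 0.0819]
eef_rot: [-90.0, 0.2, 7.5]
contact_force: [-0.2, -0.3, -1.2]
gripper_width: 0.0838
```

drive_tool --pt "0 0 2 0 0 0" --pt "0 0 5 0 0 0" --pt "0 0 8 0 0 0" --pt "0 0 11 0 0 0" --pt "0 0 14 0 0 0" --pt "-0.2 -2 15.5 0 0 0" --pt "-0.5 -5 16 0 0 0" --pt "-0.8 -8.5 16 0 0 0"

```text
time_s: 39.93
tcp_pos: [0.5613, -0.1635, 0.2465]
eef_rot: [-90.0, -0.3, 7.7]
contact_force: [1.0, 0.3, -0.2]
gripper_width: 0.0878
```

```bash
python3 - <<'E'
from h import *
st();save('wrist','w10.png')
E
```

```text
39.93 [ 0.5613 -0.1635  0.2465] [-90.04  -0.26   7.7 ] F [ 1.   0.3 -0.2] w 0.0878
```

View pics/w10.png

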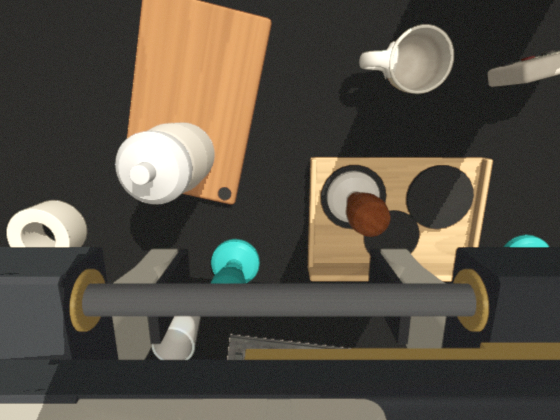

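The tamper stands on its seat again (foot at (353,193)). Fetch the jar (lid at (155,167)).

drive_tool --pt "-0.3 -3 0 0 0 0" --pt "-0.6 -6 0 0 0 0" --pt "-0.9 -9 0 0 0 0" --pt "-1.1 -10.5 -1 0 0 0" --pt "-1.2 -10.8 -4 0 0 0" --pt "-1.2 -10.8 -6.5 0 0 0" --pt "-1.2 -10.8 -7.5 0 0 0" --pt "-1.2 -10.8 -7.5 0 0 0"

```text
time_s: 40.65
tcp_pos: [0.5466, -0.2712, 0.166]
eef_rot: [-89.9, 0.3, 7.5]
contact_force: [0.5, -0.2, -0.4]
gripper_width: 0.0874
```

```bash
python3 - <<'E'
from h import *
st();c=wcal();save('wrist','w11.png');print(proj(None,[.548,-.2714,.146],c))
E
```

```text
40.65 [ 0.5466 -0.2712  0.166 ] [-89.9    0.26   7.52] F [ 0.5 -0.2 -0.4] w 0.0874
[280.70038535 253.0412093 ]
```

View pics/w11.png

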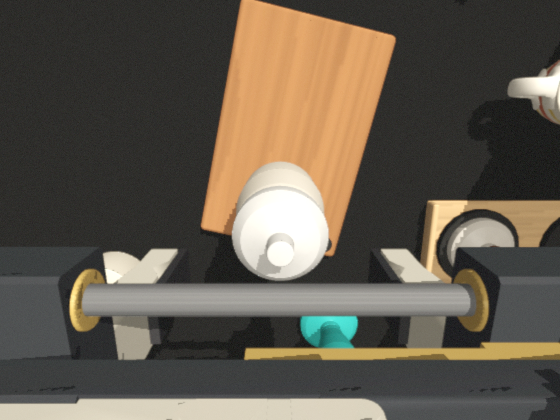

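drive_tool --pt "0 0 -1 0 0 0" --pt "0 0 -2.5 0 0 0" --pt "0 0 -4 0 0 0" --pt "0 0 -5.2 0 0 0" --pt "0 0 -5.8 0 0 0" --pt "0 0 -6 0 0 0" --pt "0 0 -6 0 0 0" --pt "0 0 -6 0 0 0"

```text
time_s: 41.37
tcp_pos: [0.5491, -0.2716, 0.1095]
eef_rot: [-90.0, -0.1, 7.6]
contact_force: [0.3, 0.6, -0.9]
gripper_width: 0.0878
```

drive_tool --pt "-0.05 0 -0.2 0 0 0" --pt "-0.05 0 -0.2 0 0 0" --pt "-0.05 0 -0.2 0 0 0" --pt "-0.05 0 -0.2 0 0 0" --pt "-0.05 0 -0.2 0 0 0" --pt "-0.05 0 -0.2 0 0 0" --pt "-0.05 0 -0.2 0 0 0" --pt "-0.05 0 -0.2 0 0 0" --claw 0.4 --squeeze 25

```text
time_s: 42.03
tcp_pos: [0.548, -0.2714, 0.1067]
eef_rot: [-90.0, -0.0, 7.6]
contact_force: [-0.6, 1.6, 2.6]
gripper_width: 0.0571
```

drive_tool --pt "0 0 0 0 0 0" --pt "0 0 0 0 0 0" --pt "0 0 0 0 0 0" --pt "0 0 0.3 0 0 0" --pt "0 0 1 0 0 0" --pt "0 0 2 0 0 0" --pt "0 0 2.5 0 0 0" --pt "0 0 2.5 0 0 0"

```text
time_s: 42.7
tcp_pos: [0.5488, -0.2719, 0.1334]
eef_rot: [-90.1, -0.1, 7.6]
contact_force: [0.5, -0.7, -4.7]
gripper_width: 0.0575
```

drive_tool --pt "0 0 1 0 0 0" --pt "0 0 3 0 0 0" --pt "0 0 5.5 0 0 0" --pt "0 0 8 0 0 0" --pt "0 0 10 0 0 0" --pt "0 1 11 0 0 0" --pt "0.1 2.5 11 0 0 0" --pt "0.2 5 11 0 0 0"

```text
time_s: 43.37
tcp_pos: [0.5497, -0.2219, 0.2422]
eef_rot: [-90.0, -0.1, 7.4]
contact_force: [0.9, 0.1, -4.7]
gripper_width: 0.0576
```

drive_tool --pt "0.1 3 0 0 0 0" --pt "0.2 6 0 0 0 0" --pt "0.3 9 0 0 0 0" --pt "0.4 12 0 0 0 0" --pt "0.5 15 0 0 0 0" --pt "0.6 18 0 0 0 0" --pt "0.7 20.5 0 0 0 0" --pt "0.8 22.5 0 0 0 0"

```text
time_s: 44.03
tcp_pos: [0.5571, 0.0058, 0.2414]
eef_rot: [-90.0, 0.0, 7.6]
contact_force: [0.9, 0.6, -4.7]
gripper_width: 0.0571
```

drive_tool --pt "0 1.2 0 0 0 0" --pt "0 2 0 0 0 0" --pt "0 2 -2 0 0 0" --pt "0 2 -4.5 0 0 0" --pt "0 2 -7 0 0 0" --pt "0 2 -9 0 0 0" --pt "0 2 -10 0 0 0" --pt "0 2 -10 0 0 0"

```text
time_s: 44.7
tcp_pos: [0.5561, 0.0226, 0.1391]
eef_rot: [-90.0, 0.3, 7.5]
contact_force: [0.0, 0.8, -3.5]
gripper_width: 0.0571
```

```bash
python3 - <<'E'
from h import *
st();save('side','s15.png',(180,100,360,300),3)
E
```

```text
44.7 [0.5561 0.0226 0.1391] [-90.05   0.27   7.5 ] F [ 0.   0.8 -3.5] w 0.0571
```

View pics/s15.png

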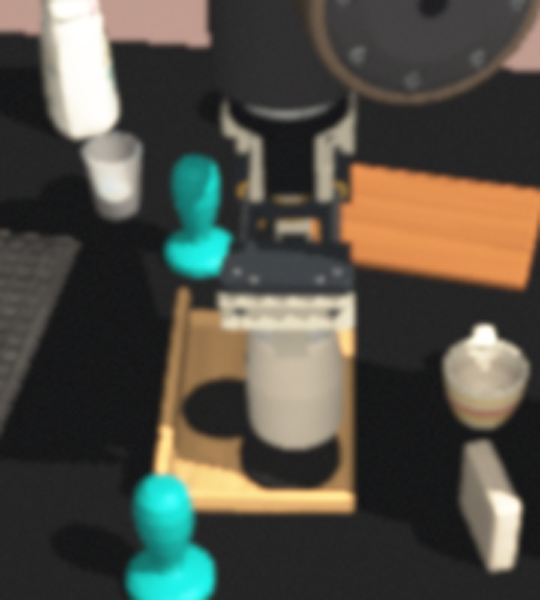

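drive_tool --pt "0 0 -0.5 0 0 0" --pt "0 0 -1.1 0 0 0" --pt "0 0 -1.7 0 0 0" --pt "0 0 -2.2 0 0 0" --pt "0 0 -2.6 0 0 0" --pt "0 0 -2.8 0 0 0" --pt "0 0 -2.8 0 0 0" --pt "0 0 -2.8 0 0 0"

```text
time_s: 45.42
tcp_pos: [0.5579, 0.0235, 0.1135]
eef_rot: [-90.0, 0.0, 7.6]
contact_force: [-0.3, 0.6, -3.5]
gripper_width: 0.0575
```

drive_tool --pt "0 0 -0.15 0 0 0" --pt "0 0 -0.3 0 0 0" --pt "0 0 -0.4 0 0 0" --pt "0 0 -0.5 0 0 0" --pt "0 0 -0.58 0 0 0" --pt "0 0 -0.63 0 0 0" --pt "0 0 -0.65 0 0 0" --pt "0 0 -0.65 0 0 0"

```text
time_s: 46.08
tcp_pos: [0.5578, 0.0235, 0.1069]
eef_rot: [-90.0, 0.0, 7.6]
contact_force: [0.7, -0.2, -4.8]
gripper_width: 0.0573
```

drive_tool --pt "0 0 -0.03 0 0 0" --pt "0 0 -0.06 0 0 0" --pt "0 0 -0.08 0 0 0" --pt "0 0 -0.08 0 0 0" --pt "0 0 -0.08 0 0 0" --pt "0 0 -0.08 0 0 0" --pt "0 0 -0.08 0 0 0" --pt "0 0 -0.08 0 0 0"

```text
time_s: 46.75
tcp_pos: [0.5582, 0.0234, 0.1067]
eef_rot: [-90.0, -0.1, 7.6]
contact_force: [-1.4, -1.3, 5.4]
gripper_width: 0.0574
```

Contact on the seat. I release and rise straight up.

drive_tool --pt "0 0 0 0 0 0" --pt "0 0 0 0 0 0" --pt "0 0 0 0 0 0" --pt "0 0 0 0 0 0" --pt "0 0 0 0 0 0" --pt "0 0 0 0 0 0" --pt "0 0 0.5 0 0 0" --pt "0 0 2 0 0 0" --claw 1

```text
time_s: 47.42
tcp_pos: [0.5564, 0.0231, 0.1246]
eef_rot: [-90.0, 0.2, 7.5]
contact_force: [0.4, 0.8, -0.5]
gripper_width: 0.0866
```

drive_tool --pt "0 0 2 0 0 0" --pt "0 0 5 0 0 0" --pt "0 0 8 0 0 0" --pt "0 0 11 0 0 0" --pt "0 0 14 0 0 0" --pt "0 -2 16 0 0 0" --pt "0.3 -4 17 0 0 0" --pt "0.35 -5.1 17 0 0 0"

```text
time_s: 48.08
tcp_pos: [0.5626, -0.0286, 0.2997]
eef_rot: [-90.0, -0.3, 7.6]
contact_force: [-0.2, -0.3, -0.9]
gripper_width: 0.0878
```

drive_tool --pt "0 0 0 0 0 0" --pt "0 0 0 0 0 0" --pt "0 0 0 0 0 0" --pt "0 0 0 0 0 0" --pt "0 0 0 0 0 0" --pt "0 0 0 0 0 0" --pt "0 0 0 0 0 0" --pt "0 0 0 0 0 0"

```text
time_s: 48.75
tcp_pos: [0.5613, -0.0273, 0.296]
eef_rot: [-90.0, 0.0, 7.6]
contact_force: [-0.1, 1.4, 0.4]
gripper_width: 0.0876
```

```bash
python3 - <<'E'
from h import *
st();c=wcal();save('wrist','w12.png');save('side','s16.png')
O=np.array([.5845,-.0255])
print('knob px for orig',proj(None,[.5575,.0235,.146],c),'tamper top',proj(None,[.568,-.0785,.1],c))
E
```

```text
48.75 [ 0.5613 -0.0273  0.296 ] [-9.00e+01  1.00e-02  7.57e+00] F [-0.1  1.4  0.4] w 0.0876
knob px for orig [336.98845785 198.67739955] tamper top [229.67497304 184.90444946]
```

View pics/w12.png

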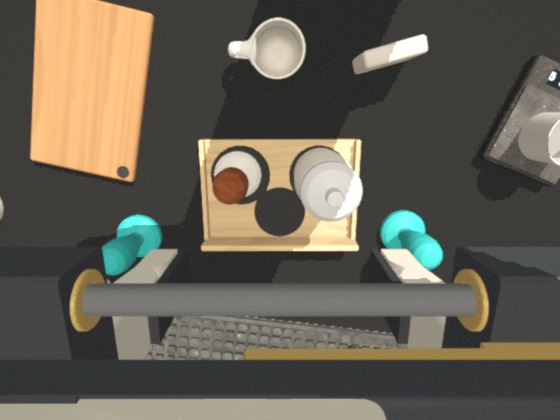

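View pics/s16.png

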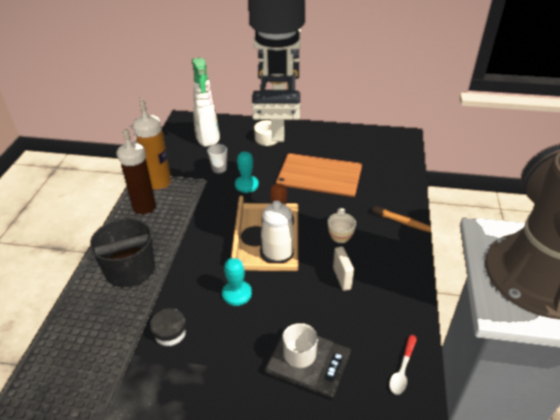

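The wrist picture matches the first one from the same spot: knob at (335,199) against (337,199), tamper top at (231,186) against (232,186). The mug and timer are unchanged, and the side view shows the cup upright on the plate at (300,348). The gripper is 15 cm clear of everything, so I hand in.

```bash
python3 -c "
from plant import r
print(r.close_job())"
```

```text
the job is handed in; nothing more can be done
None
```

The job is done and handed in at about 49 s, well inside the 133 s limit. I moved the jar and then the brown-handled tamper onto the board. The cup then went on the scale's weighing plate, and the tamper and jar went back on their own seats.

- **Cup:** it stands upright. The wrist camera put it about 1–2 mm from the middle of the plate. The top and wrist cameras disagreed by about 3 mm on the plate's position, so I aimed between them.
- **Jar and tamper:** both are upright, back within about 1 mm by the arm's readings at grip and release. The last wrist picture agrees with the first to within 2 pixels.
- **Everything else:** the mug and timer are at the same pixels as at the start, and the shot glass, leveller and turquoise look-alikes show no change in the last pictures. The gripper was open and clear of everything, and the forces I read stayed under 10 N. No check failed.

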